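# Slide the painted tile into the free bay of the drying tray

### The job

Lift the glaze pot out of the one bay of the drying tray that holds no tile, and set it down gently, upright, wholly on the round cork mat. Slide the loose tile from the middle of the tray into that bay until it is fully home against the bay's end stop, keeping it flat on the tray all the while. Leave the other tiles, the narrow border tile and the things on the bench where they are.

Things in the scene. Friction and masses are not known exactly. Their poses are not given: they have to be found in the camera images.
- tray: Fixed plywood drying tray, 224 mm (its x) by 436 mm (its y), origin at the centre of its underside on the bench, z up, yaw within 0.2 rad. Floor 8 mm above the bench. Middle strip (tray |y| under 106 mm) bare, no rim. Four bays, two side by side at each y end: two hold a square tile each, one the border tile, one only the pot, in random order. Ribs and end stops stand 8 mm above the floor.
- home0 (a point): Point on the tray floor in the bay at tray x = -53 mm on the +y end (tray y = +161 mm): where the centre of a square tile's underside lies when it is central in that bay and touches its end stop. Each bay is 98 mm wide in x and open towards the middle, mouth at tray |y| = 106 mm, end stop at 206 mm; ribs 8 mm wide, rounded at the mouth.
- home1 (a point): Point on the tray floor in the bay at tray x = +53 mm on the +y end (tray y = +161 mm): where the centre of a square tile's underside lies when it is central in that bay and touches its end stop.
- home2 (a point): Point on the tray floor in the bay at tray x = -53 mm on the -y end (tray y = -161 mm): where the centre of a square tile's underside lies when it is central in that bay and touches its end stop.
- home3 (a point): Point on the tray floor in the bay at tray x = +53 mm on the -y end (tray y = -161 mm): where the centre of a square tile's underside lies when it is central in that bay and touches its end stop.
- loose_tile: Loose painted tile, white with blue border and star, 90 x 90 x 10 mm, about 0.18 kg, too wide to grip, flat on the tray's middle strip within 40 mm (x) and 20 mm (y) of its centre, turned up to 0.4 rad from the tray. Origin at the centre of its underside, x and y along its edges, z up. It slides when pushed at its edges.
- set_tile_a: A like tile, 90 x 90 x 10 mm, loose but already in a bay, flat on the floor; to be left. Origin at the centre of its underside.
- set_tile_b: Another like tile, 90 x 90 x 10 mm, loose but already in a bay; to be left. Origin at the centre of its underside.
- border_tile: Narrow border tile of the same look, 90 mm (its x, across the bay) x 40 mm (its y) x 10 mm, loose, in the middle of a bay, which it takes up; to be left. Origin at the centre of its underside.
- pot: Small closed glaze pot, a grey round jar with a white cap, 48 mm in diameter, 65 mm high, about 0.15 kg, standing in the middle of the bay that has no tile. Origin at the centre of its underside, z up.
- mat: Fixed round cork mat on the bench, 120 mm in diameter, 5 mm thick, left or right of the tray. Origin at the centre of its underside (bench level).
- brush_mug: Terracotta mug with four upright brushes, 68 mm in diameter at its 85 mm high rim, 155 mm high over the brushes, standing on the side where the mat is not; to be left. Origin at the centre of its underside.
- bowl: White glaze bowl, 116 mm in diameter, 50 mm high, on the bench left of the tray (+y); to be left. Origin at the centre of its underside.
- tile_stack: Stack of four unglazed terracotta tiles (one solid piece), about 110 x 110 mm, 40 mm high, on the bench right of the tray (-y); to be left. Origin at the centre of its underside.
Mind the look-alikes: they are no part of the job. There is more than one size of the mat; the job needs the larger.

How it is judged (in metres and radians):
At the end, for the whole second after the job is handed in: Loose tile flat, at rest in the bay that held the pot, within 7 mm of fully home; pot upright, at rest on the mat, centres within 38 mm; other tiles and border tile within 10 mm, and mug, bowl and stack within 20 mm, of where they started ((horizontal distance between loose_tile and home0 below 0.007 m or horizontal distance between loose_tile and home1 below 0.007 m or horizontal distance between loose_tile and home2 below 0.007 m or horizontal distance between loose_tile and home3 below 0.007 m) and z of loose_tile in the frame of tray below 0.011 m and angle between loose_tile's own z axis and vertical below 0.05 rad and linear speed of each of loose_tile, pot below 0.02 m/s and horizontal distance between pot and mat below 0.038 m and angle between pot's own z axis and vertical below 0.1 rad and height (world z) of pot below 0.01 m and distance of each of set_tile_a, set_tile_b, border_tile from where it was at the start of the episode below 0.01 m and distance of each of brush_mug, bowl, tile_stack from where it was at the start of the episode below 0.02 m); the robot touches nothing.
It fails at once if the loose tile is lifted more than 8 mm off the tray floor or tipped by more than about 11 degrees (z of loose_tile in the frame of tray above 0.016 m or angle between loose_tile's own z axis and vertical above 0.2 rad).
It fails at once if the pot is dropped or flung (moves faster than 0.6 m/s while the fingers do not hold it) (linear speed of pot above 0.6 m/s and contact force between pot and the fingers below 0.05 N).
It fails at once if the pot is tipped over (angle between pot's own z axis and vertical above 1 rad).
It fails at once if another tile or the border tile is pushed 20 mm or more from its place (distance of any of set_tile_a, set_tile_b, border_tile from where it was at the start of the episode above 0.02 m).
It fails at once if the brush mug, bowl or tile stack is knocked over (angle between any of brush_mug, bowl, tile_stack's own z axis and vertical above 0.5 rad).
It also fails if it takes over 69 s, if anything falls off the work surface, if the arm or the gripper's body presses on something with over 40 N, if the wrist force passes 120 N, or if a joint passes its speed limit or range.

### The arm

A 6-joint arm with a two-finger parallel gripper is mounted at the origin on the work surface. World frame = base frame: x ahead of the robot, y to its left, z up, the work surface at z = 0. Lengths are in mm, angles in degrees, forces in N, time in s.
With the tool pointing down it reaches from about 300 to 850 mm from the base axis. Payload 4.2 kg.
Tool frame: the origin (TCP) lies midway between the tips of the shut fingers; the grasp point (between the pads) lies 19 mm behind it; x points along the fingers, y is the direction in which the jaws open and shut, and the axes are right-handed (so a half turn about x gives the same grasp; the last joint's range is limited). The gripper opens to 91 mm and grips with 3 to 60 N. Pads are 32 mm wide; open, the fingers measure 118 mm over their backs; the gripper's body (76 mm by 178 mm) begins 60 mm behind the grasp point.
Start: joints at [-77.235, 18.312, 89.639, -0, 72.044, -1.146], TCP at [138.245, -558.152, 192.576] pointing down, gripper open.
Joint ranges: [-177.97, 177.97], [-48.28, 115.42], [12.27, 149.76], [-77.06, 257.06], [2.81, 150.46], [-146.56, 146.56]. Speed limits (degrees/s): [147.25, 147.25, 180, 180, 180, 180].

### API

Orientations are given as [roll, pitch, yaw] about the fixed x, y, z axes, in that order (R = Rz(yaw) Ry(pitch) Rx(roll)).
In Python, from workcell import * gives the robot as it stands.
- The arm moves only by the shell command python3 -m handwheel 'ROWS' [FORCE]. ROWS is a JSON object of lists of equal length, an entry for each row: "gripper": the closure, from 0 (fully open) to 1 (shut); "offset": the shift along the tool's x, y, z in mm, a list of three; "rot": the turn, a rotation vector about the tool's x, y, z in degrees, a list of three. A call has 1 to 5 rows; each row is the pose to reach, as a shift and turn from the pose commanded when the call began, along the tool's axes at that moment; what a row does not reach only later rows make up. A row lasts 1/12 s, in which the tool goes at most 41.7 mm and 7.16 degrees, less where a joint would pass 70% of its speed; a pose out of reach is approached as far as the arm can. A call with a gripper value outside its range is refused whole. The fingers move at their own pace and stop on an object; FORCE is the grip in N (left out, the last holds). Time passes only in rows, so rows that repeat a pose let the fingers close. It gives the time, the measured TCP pose, the force and the opening at its end, in the units of the state.
- state(): the state, without advancing time (a new reading comes with each control period).
- grab_frame(name): name is "scene" or "top"; returns the picture (384x512x3 uint8, red, green, blue); there is no depth.
- camera_params(name): a dict with "fx", "fy", "cx", "cy" (pixels), "k1" (the pictures are not rectified: a ray, as slopes to the right and down, at radius r is drawn at 1 + k1 r^2 times it, then the intrinsics apply), "position" and "attitude" of the camera in the world. Camera axes: x right, y up, looking along -z (the intrinsics and any distortion apply to the point x, -y, -z); pixel columns grow to the right and rows downward; lengths in mm; the calibration is good to about 2 mm. A picture is of the moment at which its call begins. camera_params takes no time and is no camera call.
- job_done(): hands the job in, once; it reports no verdict.
The state is a dict: "time_s": time; "qpos": joint angles; "qvel": joint speeds; "effort": joint torques, N m; "ee_pos": TCP position; "ee_rot": TCP orientation; "force": force on the tool from outside, world axes, zero at the start; "torque": the same for the moment, N m; "gripper_width": finger opening in mm.
Only numpy, scipy, OpenCV 4.12 (cv2) and the standard library are available. Lean on these libraries where they do the work, as an engineer would, in place of code of your own. Each camera call takes 0.05 s, during which the arm holds its last target.

## Working session

There is one attempt and no reset: what is moved stays moved. The work goes in short steps, Python scripts to look and compute and a shell command to move; the robot and the scene stay as the last step left them, time stands still between calls to the robot, and variables do not carry over. Pictures are saved under pics/ and viewed, and the job is handed in when it is done.

```bash
ls; mkdir -p pics; python3 - <<'E'
from workcell import *
import cv2
print(state())
for n in ("scene","top"):
    print(n,camera_params(n))
    im=grab_frame(n); cv2.imwrite(f"pics/{n}0.png",cv2.resize(im[:,:,::-1],(800,600),interpolation=cv2.INTER_CUBIC)); cv2.imwrite(f"pics/{n}0_raw.png",im[:,:,::-1])
E
```

```text
pics
{'time_s': 0.0, 'qpos': array([-7.72351212e+01,  1.83524070e+01,  8.97055238e+01,  1.55255262e-03,
        7.20421489e+01, -1.14402848e+00]), 'qvel': array([-0.04687474,  0.08800958, -0.0691063 ,  0.01106257,  0.00092191,
       -0.00300764]), 'effort': array([-3.54222087e-03, -4.12455511e+01, -2.31973618e+01,  7.22528505e-02,
        4.58552234e-02, -1.57769723e-04]), 'ee_pos': array([ 138.12989599, -557.62124246,  191.718597  ]), 'ee_rot': array([-91.98902555,  89.89990944, 101.91940173]), 'force': array([-0.5778819 ,  0.38722684,  0.29019672]), 'torque': array([ 0.01701552,  0.08023651, -0.03271186]), 'gripper_width': 91.12375651046888}
scene {'fx': 474.44091441000546, 'fy': 474.44091441000546, 'cx': 250.02934372522327, 'cy': 198.00447205519077, 'k1': -0.07159521218518636, 'position': array([1088.85216412, 1113.71741795,  873.82199099]), 'attitude': array([ 56.48165533,   1.02469717, 151.77352691])}
top {'fx': 403.58400400935466, 'fy': 403.58400400935466, 'cx': 259.8858002225595, 'cy': 191.95402784446114, 'k1': -0.04782583552504769, 'position': array([ 428.25038501,    2.67804031, 1322.3399086 ]), 'attitude': array([  4.76885275,   0.81089803, -88.68530721])}
```

View pics/scene0.png

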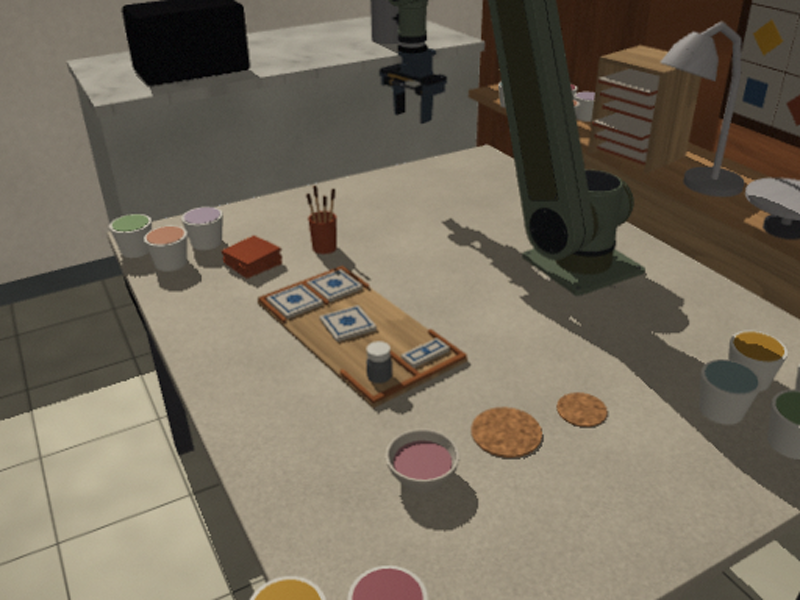

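View pics/top0.png

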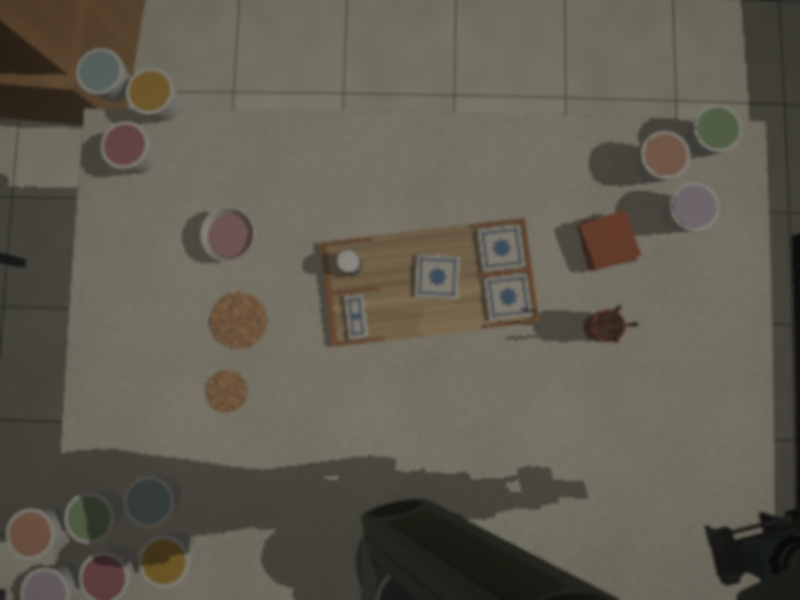

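Both views show the pot in the far (+x), +y bay, around (348,262) in the top view. The border tile is beside it at (355,317), the loose tile at (437,276), and the large mat at (238,320), with the small one at (226,391). I'll zoom in to measure these accurately.

```bash
cat > h.py <<'E'
import numpy as np, cv2
from scipy.spatial.transform import Rotation as Ro
from workcell import *
def cam(n):
    c=camera_params(n); R=Ro.from_euler('xyz',c['attitude'],degrees=True).as_matrix()
    K=np.array([[c['fx'],0,c['cx']],[0,c['fy'],c['cy']],[0,0,1]]); D=np.array([c['k1'],0,0,0])
    return K,D,R,np.array(c['position'])
def ground(n,uv,z):
    K,D,R,p=cam(n); a=cv2.undistortPoints(np.array(uv,float).reshape(-1,1,2),K,D)[:,0]
    d=np.c_[a[:,0],-a[:,1],-np.ones(len(a))]@R.T
    return (p+d*((z-p[2])/d[:,2])[:,None])[:,:2]
def proj(n,P):
    K,D,R,p=cam(n); q=(np.array(P,float).reshape(-1,3)-p)@R; q=q*[1,-1,-1]
    return cv2.projectPoints(q,np.zeros(3),np.zeros(3),K,D)[0][:,0]
def crop(n,im,box,s,fn):
    x0,y0,x1,y1=box; cv2.imwrite(fn,cv2.resize(im[y0:y1,x0:x1,::-1],None,fx=s,fy=s,interpolation=cv2.INTER_CUBIC))
E
python3 - <<'E'
from h import *
im=cv2.imread('pics/top0_raw.png')[:,:,::-1]
crop('top',im,(195,130,355,230),5,'pics/c1.png')
im2=cv2.imread('pics/scene0_raw.png')[:,:,::-1]
crop('scene',im2,(150,160,310,270),5,'pics/c2.png')
# mats by colour
hsv=cv2.cvtColor(im,cv2.COLOR_RGB2HSV)
m=((hsv[...,1]>90)&(hsv[...,0]<20)).astype(np.uint8)
m=cv2.morphologyEx(m,cv2.MORPH_OPEN,np.ones((3,3)))
n,l,st,ce=cv2.connectedComponentsWithStats(m)
for i in range(1,n):
    if st[i,4]>200: print(st[i],ce[i],ground('top',[ce[i]],5))
# white tile regions
w=((hsv[...,1]<45)&(hsv[...,2]>120)).astype(np.uint8)
n,l,st,ce=cv2.connectedComponentsWithStats(w)
for i in range(1,n):
    if 30<st[i,4]<3000 and 195<ce[i][0]<355 and 130<ce[i][1]<230: print('w',st[i],ce[i])
E
```

```text
[   0    0   92   79 5399] [37.58918318 33.5969624 ] [[1076.45383991  814.02862516]]
[414  87  24  24 438] [425.78995434  98.46575342] [[ 864.73122114 -525.8961371 ]]
[ 370  135   39   38 1052] [389.1026616  153.75285171] [[ 673.64447642 -400.21133514]]
[ 206  152   70   69 1682] [237.87098692 186.87217598] [[552.86436107  96.47261494]]
[135 188  35  35 966] [152.09006211 204.79917184] [[487.57337367 377.57278516]]
[374 198  26  21 405] [386.87160494 208.21481481] [[ 493.45146664 -392.07042212]]
[132 238  26  25 515] [144.43495146 250.09902913] [[338.98741109 396.47578262]]
[  7 329  24  26 493] [ 18.68356998 341.44016227] [[ 28.00170613 804.4969923 ]]
w [239 140  12   9  51] [243.90196078 144.62745098]
w [312 150  18  18 114] [320.61403509 158.49122807]
w [217 161  12  12 124] [222.57258065 166.48387097]
w [271 168  18  18 142] [279.48591549 177.14788732]
w [316 181  18  18 138] [324.45652174 189.51449275]
```

View pics/c1.png

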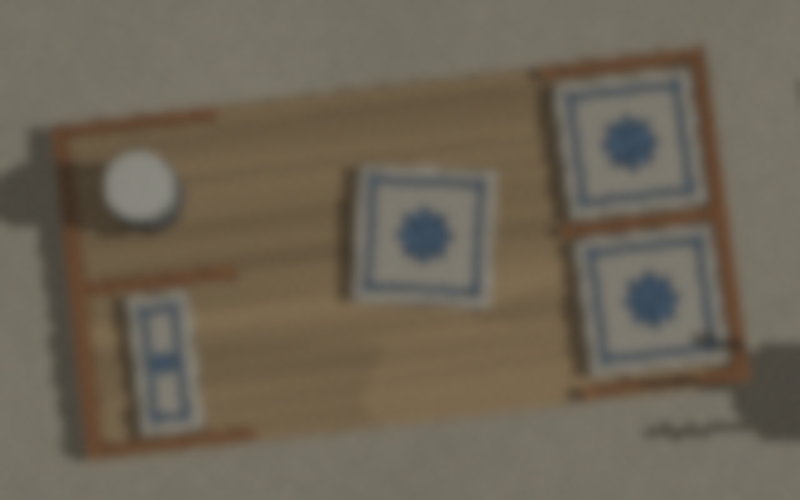

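View pics/c2.png

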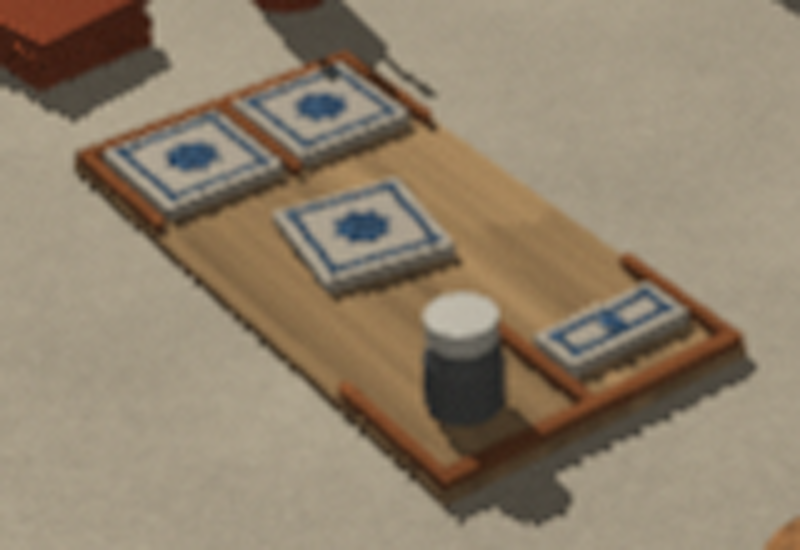

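```bash
cat > meas.py <<'E'
from h import *
from scipy.optimize import least_squares
def raw(c,o=(195,130),s=5): return (np.array(c,float)+.5)/s-.5+np.array(o)
def fit(local,pts):
    f=lambda p:(np.c_[np.cos(p[2])*local[:,0]-np.sin(p[2])*local[:,1]+p[0],np.sin(p[2])*local[:,0]+np.cos(p[2])*local[:,1]+p[1]]-pts).ravel()
    s=least_squares(f,[pts[:,0].mean(),pts[:,1].mean(),0]);return s.x,s.fun.reshape(-1,2)
E
python3 - <<'E'
from meas import *
T=ground('top',raw([(53,128),(703,48),(748,378),(90,457)]),16)
t,r=fit(np.array([[112,218],[112,-218],[-112,-218],[-112,218]]),T);print('tray',t,np.degrees(t[2]));print(r.round(1))
L=ground('top',raw([(358,165),(497,171),(490,308),(350,300)]),18)
l,r=fit(np.array([[45,45],[45,-45],[-45,-45],[-45,45]]),L);print('loose',l,np.degrees(l[2]));print(r.round(1))
print('star',ground('top',raw([(425,236)]),18))
print('pot top',ground('top',raw([(141,187)]),73))
c,s=np.cos(t[2]),np.sin(t[2]);R=np.array([[c,-s],[s,c]])
print('home1',R@[53,161]+t[:2],'mid bay1',R@[53,156]+t[:2],'home2/3',R@[-53,-161]+t[:2],R@[53,-161]+t[:2],'tileB/A',ground('top',raw([(651,300),(629,143)]),18))
print('pot scene top centre',ground('scene',raw([(461,313)],(150,160)),73))
print('loose scene star',ground('scene',raw([(361,227)],(150,160)),18))
print('loose local',R.T@(l[:2]-t[:2]))
print('mat scene',ground('scene',[(np.array([507,432.5])/1.5625)-.2],5))
E
```

```text
tray [ 5.77190975e+02 -2.23181288e+01  1.43109579e-01] 8.199574860018883
[[ 3.   3.4]
 [ 3.2 -2.5]
 [-2.3 -3.9]
 [-3.9  2.9]]
loose [ 5.87576653e+02 -3.85124203e+01 -3.24729110e-02] -1.8605607485143805
[[ 0.8 -0.2]
 [-0.   0.5]
 [-0.2  0.3]
 [-0.6 -0.6]]
star [[587.45744018 -39.33518197]]
pot top [[607.85345997 140.56135054]]
home1 [606.68709531 144.59495903] mid bay1 [607.40020326 139.64607258] home2/3 [ 547.69485447 -189.23121658] [ 652.61124712 -174.11332809] tileB/A [[ 548.85901084 -186.59289783]
 [ 651.44516696 -171.31639982]]
pot scene top centre [[608.71200796 139.53231151]]
loose scene star [[588.84184063 -41.33097949]]
loose local [  7.9698524  -17.50996386]
mat scene [[489.55879493 380.58013149]]
```

```bash
cat >> meas.py <<'E'
TRAY=np.array([577.19,-22.32]); TY=8.2
def t2w(p):
    c,s=np.cos(np.radians(TY)),np.sin(np.radians(TY)); return np.array([[c,-s],[s,c]])@p+TRAY
def w2t(p):
    c,s=np.cos(np.radians(TY)),np.sin(np.radians(TY)); return np.array([[c,s],[-s,c]])@(np.array(p)-TRAY)
def plan(xyz,yaw):
    """yaw: world direction (deg) of jaw axis, tool down"""
    s=state(); R=Ro.from_euler('xyz',s['ee_rot'],degrees=True).as_matrix(); p=s['ee_pos']
    a=np.radians(yaw); best=None
    for k in (0,np.pi):
        y=np.array([np.cos(a+k),np.sin(a+k),0]);x=np.array([0,0,-1.]);T=np.c_[x,y,np.cross(x,y)]
        rv=Ro.from_matrix(R.T@T).as_rotvec(degrees=True)
        if best is None or np.linalg.norm(rv)<np.linalg.norm(best): best=rv
    print('t %.2f'%s['time_s'],'p',p.round(1),'w %.1f'%s['gripper_width'],'F',s['force'].round(1),'q',s['qpos'].round(0))
    print('jaw yaw %.1f'%np.degrees(np.arctan2(R[1,1],R[0,1])),'toolz',R[:,2].round(2))
    print('offset',(R.T@(np.array(xyz)-p)).round(1),'rot',best.round(1))
E
python3 - <<'E'
from meas import *
plan([608,140.3,150],8.2)
plan([608,140.3,150],98.2)
E
```

```text
t 0.10 p [ 138.1 -557.7  191.8] w 91.3 F [-0.5  0.7  0.1] q [-77.  18.  90.  -0.  72.  -1.]
jaw yaw -76.1 toolz [-0.97 -0.24 -0.  ]
offset [  42.7 -564.5 -623.9] rot [-84.3  -0.1   0.1]
t 0.10 p [ 138.1 -557.7  191.8] w 91.3 F [-0.5  0.7  0.1] q [-77.  18.  90.  -0.  72.  -1.]
jaw yaw -76.1 toolz [-0.97 -0.24 -0.  ]
offset [  42.7 -564.5 -623.9] rot [5.7 0.  0.1]
```

```bash
python3 -m handwheel '{"gripper":[0,0,0,0,0],"offset":[[0,-37,-41],[0,-75,-82],[0,-112,-124],[0,-150,-166],[0,-180,-200]],"rot":[[1,0,0],[2,0,0],[3,0,0],[4.5,0,0],[5.7,0,0]]}' 30
python3 -m handwheel '{"gripper":[0,0,0,0,0],"offset":[[0,-20,-20],[0,-45,-50],[0,-75,-80],[0,-105,-110],[0,-135,-140]],"rot":[[0,0,0],[0,0,0],[0,0,0],[0,0,0],[0,0,0]]}'
python3 - <<'E'
from meas import *
plan([608,140.3,150],98.2)
E
```

```text
time_s: 0.52
ee_pos: [255.2, -383.6, 192.2]
ee_rot: [-78.3, 90.0, 109.8]
force: [0.6, 0.3, 0.7]
gripper_width: 91.5
time_s: 0.93
ee_pos: [373.3, -231.9, 192.4]
ee_rot: [-18.8, 90.0, 169.3]
force: [0.5, -0.3, -1.2]
gripper_width: 91.0
t 0.93 p [ 373.3 -231.9  192.4] w 91.0 F [ 0.5 -0.3 -1.2] q [-33.   6. 106.  -0.  68.  48.]
jaw yaw -81.8 toolz [-0.99 -0.14  0.  ]
offset [  42.4 -334.9 -285.3] rot [-0.  0.  0.]
```

```bash
python3 -m handwheel '{"gripper":[0,0,0,0,0],"offset":[[0,-28,-24],[0,-60,-50],[0,-92,-78],[0,-124,-106],[0,-150,-128]],"rot":[[0,0,0],[0,0,0],[0,0,0],[0,0,0],[0,0,0]]}'
python3 -m handwheel '{"gripper":[0,0,0,0,0],"offset":[[0,-28,-24],[0,-60,-50],[0,-92,-78],[0,-120,-106],[0,-140,-126]],"rot":[[0,0,0],[0,0,0],[0,0,0],[0,0,0],[0,0,0]]}'
python3 - <<'E'
from meas import *
plan([608,140.3,150],98.2)
E
```

```text
time_s: 1.35
ee_pos: [478.8, -64.5, 192.3]
ee_rot: [-75.5, 90.0, 112.8]
force: [0.6, -0.9, 0.2]
gripper_width: 91.2
time_s: 1.77
ee_pos: [584.0, 92.8, 191.9]
ee_rot: [-101.9, 90.0, 86.4]
force: [1.3, -0.9, -0.4]
gripper_width: 91.2
t 1.77 p [584.   92.8 191.9] w 91.2 F [ 1.3 -0.9 -0.4] q [ 8. 20. 87.  0. 73. 90.]
jaw yaw -81.7 toolz [-0.99 -0.14 -0.  ]
offset [ 42.  -43.5 -30.6] rot [ 0.1 -0.   0. ]
```

```bash
python3 -m handwheel '{"gripper":[0,0,0,0,0],"offset":[[0,-20,-14],[0,-36,-26],[10,-42,-29],[15,-42,-29],[15,-42,-29]],"rot":[[0,0,0],[0,0,0],[0,0,0],[0,0,0],[0,0,0]]}'
python3 -m handwheel '{"gripper":[0,0],"offset":[[0,0,0],[0,0,0]],"rot":[[0,0,0],[0,0,0]]}'
python3 - <<'E'
from meas import *
plan([608,140.3,32],98.2)
im=grab_frame('scene'); crop('scene',im,(150,90,350,240),4,'pics/s1.png')
E
```

```text
time_s: 2.18
ee_pos: [603.5, 134.5, 175.0]
ee_rot: [11.0, 89.7, -160.7]
force: [-0.2, 0.7, 0.3]
gripper_width: 91.2
time_s: 2.35
ee_pos: [604.9, 134.0, 177.6]
ee_rot: [48.0, 90.0, -123.9]
force: [0.0, -0.7, -0.8]
gripper_width: 91.0
t 2.35 p [604.9 134.  177.6] w 91.0 F [ 0.  -0.7 -0.8] q [11. 23. 85. -0. 72. 93.]
jaw yaw -81.9 toolz [-0.99 -0.14  0.  ]
offset [145.6  -5.9  -4. ] rot [-0.1  0.  -0. ]
```

View pics/s1.png

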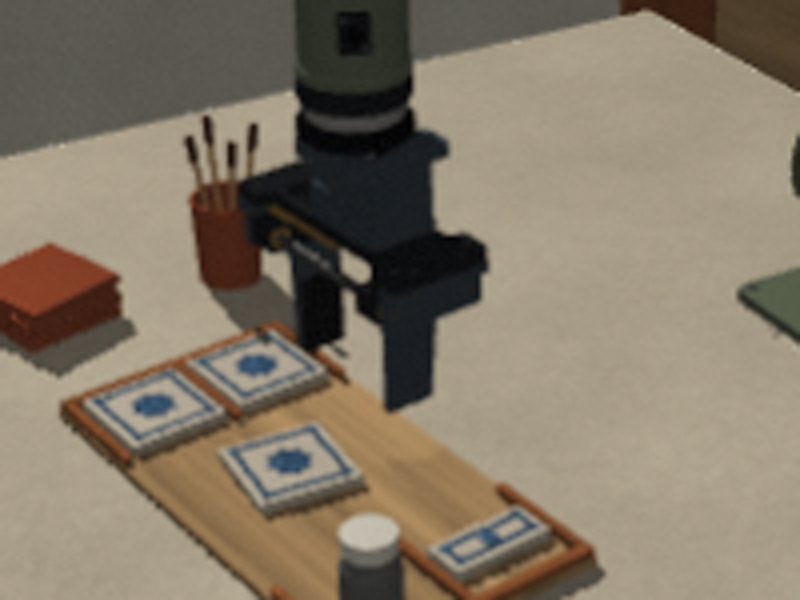

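The view shows the gripper open above the pot. The offset between them looks like parallax from the height, so I'll descend.

```bash
python3 -m handwheel '{"gripper":[0,0,0,0,0],"offset":[[10,-5,-3],[35,-6,-4],[60,-6,-4],[80,-6,-4],[85,-6,-4]],"rot":[[0,0,0],[0,0,0],[0,0,0],[0,0,0],[0,0,0]]}'
python3 - <<'E'
from meas import *
plan([608,140.3,32],98.2)
im=grab_frame('scene'); crop('scene',im,(200,140,320,240),5,'pics/s2.png')
E
```

```text
time_s: 2.82
ee_pos: [605.9, 141.2, 88.5]
ee_rot: [3.9, 89.6, -167.9]
force: [-0.8, 0.7, -0.5]
gripper_width: 91.2
t 2.82 p [605.9 141.2  88.5] w 91.2 F [-0.8  0.7 -0.5] q [12. 27. 91.  0. 62. 94.]
jaw yaw -81.8 toolz [-0.99 -0.14  0.01]
offset [56.5  1.1 -2.3] rot [-0.   0.4 -0. ]
```

View pics/s2.png

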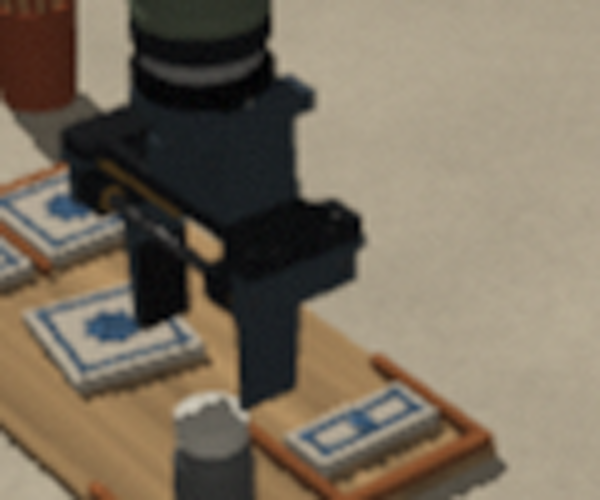

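```bash
python3 - <<'E'
from meas import *
for P in ([605.9,141.2,88.5],[608,140.3,73]): print((proj('scene',P)-[200,140]+.5)*5)
plan([608,140.3,32],98.2)
E
```

```text
[[216.52468465 391.45367496]]
[[213.23441774 413.8306    ]]
t 2.87 p [606.5 141.2  89.3] w 91.2 F [ 0.6 -0.2 -0.9] q [12. 27. 91. -0. 62. 94.]
jaw yaw -81.8 toolz [-0.99 -0.14  0.01]
offset [57.3  1.1 -1.7] rot [-0.   0.3 -0. ]
```

```bash
python3 - <<'E'
from meas import *
c=np.array([606.3,141.2,88.9]);a=np.radians(-81.8);y=np.array([np.cos(a),np.sin(a),0]);z=np.array([-y[1],y[0],0])
for s in(-1,1):
  for d in (45.5,59):
    for e in(-16,16):
      print(s,d,e,((proj('scene',c+y*s*d+z*e)-[200,140]+.5)*5).round(0),((proj('scene',c+[0,0,20]+y*s*d+z*e)-[200,140]+.5)*5).round(0))
E
```

```text
-1 45.5 -16 [[287. 419.]] [[287. 389.]]
-1 45.5 16 [[241. 440.]] [[240. 411.]]
-1 59 -16 [[302. 430.]] [[302. 401.]]
-1 59 16 [[255. 452.]] [[255. 422.]]
1 45.5 -16 [[193. 345.]] [[191. 316.]]
1 45.5 16 [[147. 364.]] [[146. 336.]]
1 59 -16 [[179. 334.]] [[178. 306.]]
1 59 16 [[134. 354.]] [[132. 325.]]
```

```bash
python3 - <<'E'
from meas import *
im=grab_frame('scene'); crop('scene',im,(200,140,320,240),5,'pics/s3.png')
im=grab_frame('top'); crop('top',im,(195,130,355,230),5,'pics/t3.png')
E
```

```text
(no output)
```

View pics/s3.png

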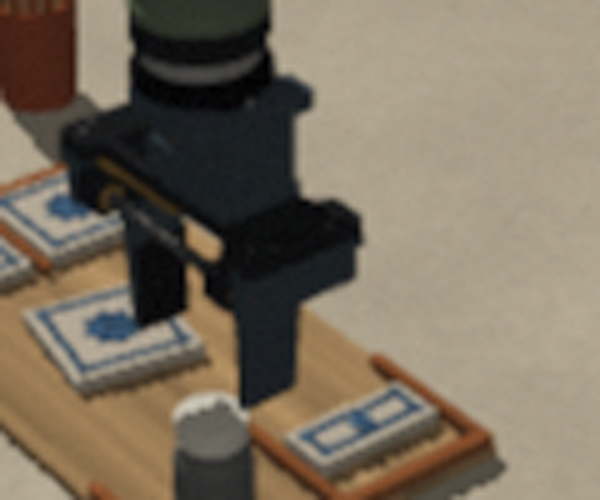

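View pics/t3.png

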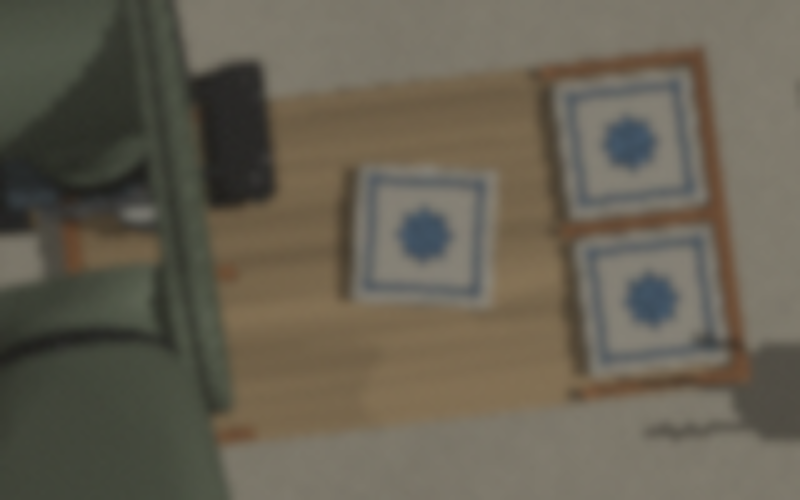

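```bash
python3 - <<'E'
from meas import *
for z in (150,168,190,210): print(z,ground('top',raw([(262,65),(273,195)]),z).round(0).tolist())
print(t2w([0,0]), state()['ee_pos'])
E
```

```text
150 [[671.0, 63.0], [594.0, 54.0]]
168 [[667.0, 62.0], [591.0, 54.0]]
190 [[663.0, 61.0], [588.0, 53.0]]
210 [[658.0, 60.0], [585.0, 52.0]]
[577.19 -22.32] [608.89755981 141.81494688  92.76230539]
```

```bash
python3 -m handwheel '{"gripper":[0,0,0,0,0],"offset":[[15,1,0],[30,1,0],[45,1,0],[57,1,0],[60,1,0]],"rot":[[0,0,0],[0,0,0],[0,0,0],[0,0,0],[0,0,0]]}'
python3 -m handwheel '{"gripper":[0,0],"offset":[[0,0,0],[0,0,0]],"rot":[[0,0,0],[0,0,0]]}'
python3 - <<'E'
from meas import *
plan([608,140.3,32],98.2)
im=grab_frame('scene'); crop('scene',im,(200,140,320,240),5,'pics/s4.png')
E
```

```text
time_s: 3.38
ee_pos: [608.7, 140.8, 32.3]
ee_rot: [23.9, 90.0, -147.9]
force: [0.4, 0.6, 0.1]
gripper_width: 91.3
time_s: 3.55
ee_pos: [609.9, 141.1, 34.0]
ee_rot: [-177.5, 89.8, 10.7]
force: [0.5, -0.1, 0.4]
gripper_width: 91.2
t 3.55 p [609.9 141.1  34. ] w 91.2 F [ 0.5 -0.1  0.4] q [12. 30. 95. -0. 55. 94.]
jaw yaw -81.8 toolz [-0.99 -0.14 -0.  ]
offset [2.  0.5 2. ] rot [ 0.  -0.2  0. ]
```

View pics/s4.png

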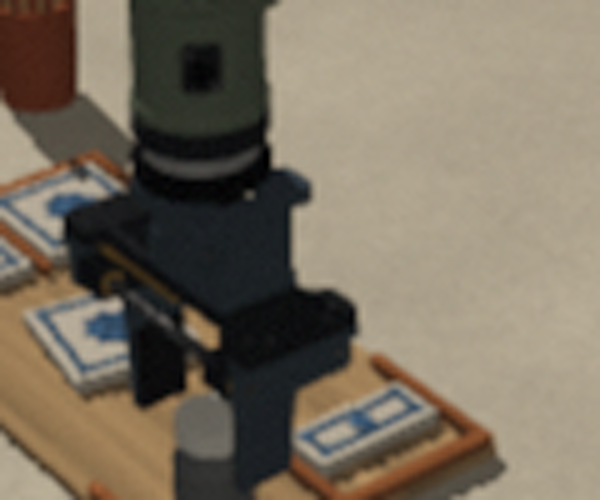

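```bash
python3 -m handwheel '{"gripper":[0.2,0.4,0.6,0.8,1],"offset":[[2,0.5,2],[2,0.5,2],[2,0.5,2],[2,0.5,2],[2,0.5,2]],"rot":[[0,0,0],[0,0,0],[0,0,0],[0,0,0],[0,0,0]]}' 20
python3 -m handwheel '{"gripper":[1,1,1,1,1],"offset":[[0,0,0],[0,0,0],[0,0,0],[0,0,0],[0,0,0]],"rot":[[0,0,0],[0,0,0],[0,0,0],[0,0,0],[0,0,0]]}'
python3 - <<'E'
from meas import *
plan([608,140.3,32],98.2)
im=grab_frame('scene'); crop('scene',im,(200,140,320,240),5,'pics/s5.png')
E
```

```text
time_s: 4.02
ee_pos: [606.9, 140.1, 30.7]
ee_rot: [173.0, 90.0, 1.2]
force: [0.1, 0.6, -0.7]
gripper_width: 60.7
time_s: 4.43
ee_pos: [606.8, 140.2, 30.5]
ee_rot: [-100.1, 90.0, 88.1]
force: [0.5, 0.3, -0.3]
gripper_width: 42.7
t 4.43 p [606.8 140.2  30.5] w 42.7 F [ 0.5  0.3 -0.3] q [12. 30. 95.  0. 54. 94.]
jaw yaw -81.8 toolz [-0.99 -0.14 -0.  ]
offset [-1.5  0.1 -1.2] rot [ 0. -0.  0.]
```

View pics/s5.png

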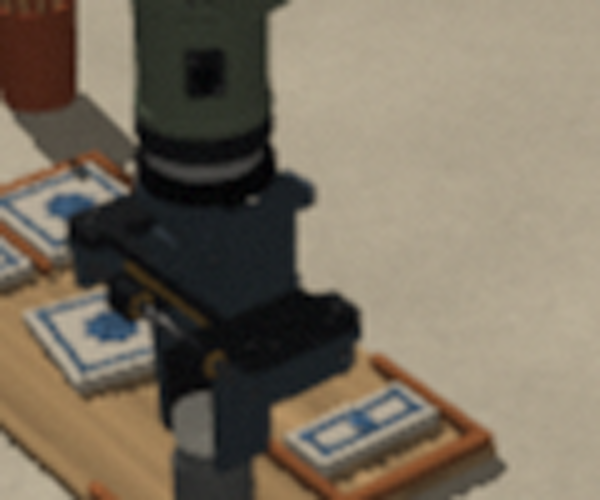

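```bash
python3 -m handwheel '{"gripper":[1,1,1],"offset":[[0,0,0],[0,0,0],[0,0,0]],"rot":[[0,0,0],[0,0,0],[0,0,0]]}'
python3 - <<'E'
from meas import *
plan([608,140.3,32],98.2)
im=grab_frame('scene'); crop('scene',im,(200,140,320,240),5,'pics/s6.png')
E
```

```text
time_s: 4.73
ee_pos: [606.8, 140.2, 30.6]
ee_rot: [-113.9, 90.0, 74.3]
force: [-0.4, 2.3, 0.8]
gripper_width: 42.7
t 4.73 p [606.8 140.2  30.6] w 42.7 F [-0.4  2.3  0.8] q [12. 30. 95.  0. 54. 94.]
jaw yaw -81.8 toolz [-0.99 -0.14 -0.  ]
offset [-1.4  0.1 -1.2] rot [ 0. -0.  0.]
```

View pics/s6.png

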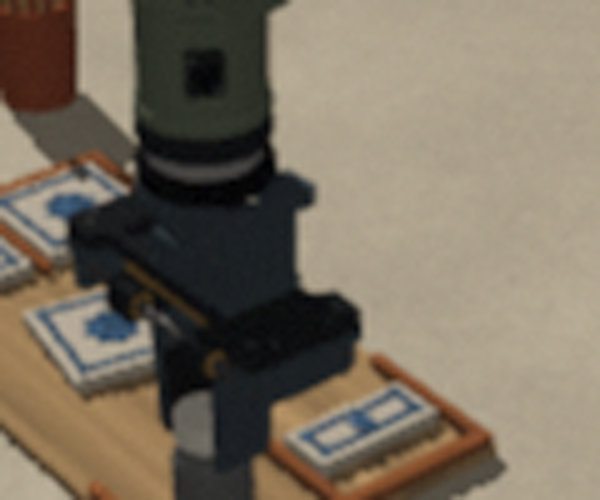

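It's holding only the cap at 42.7 mm, because the finger tips retract as they open. I'll open, go lower and grip the 48 mm body instead.

```bash
python3 -m handwheel '{"gripper":[0.1,0.1,0.1,0.1,0.1],"offset":[[0,0,0],[0,0,0],[0,0,0],[0,0,0],[4,0,0]],"rot":[[0,0,0],[0,0,0],[0,0,0],[0,0,0],[0,0,0]]}' 20
python3 -m handwheel '{"gripper":[0.1,0.1,0.5,1,1],"offset":[[7,0,-1],[13,0,-1],[15,0,-1],[15,0,-1],[15,0,-1]],"rot":[[0,0,0],[0,0,0],[0,0,0],[0,0,0],[0,0,0]]}' 20
python3 -m handwheel '{"gripper":[1,1,1,1,1],"offset":[[0,0,0],[0,0,0],[0,0,0],[0,0,0],[0,0,0]],"rot":[[0,0,0],[0,0,0],[0,0,0],[0,0,0],[0,0,0]]}'
python3 - <<'E'
from meas import *
plan([608,140.3,32],98.2)
im=grab_frame('scene'); crop('scene',im,(200,140,320,240),5,'pics/s7.png')
E
```

```text
time_s: 5.2
ee_pos: [607.4, 140.0, 27.1]
ee_rot: [172.1, 89.9, 0.4]
force: [0.3, 0.0, -0.2]
gripper_width: 73.3
time_s: 5.62
ee_pos: [607.6, 140.1, 11.1]
ee_rot: [12.7, 90.0, -159.1]
force: [0.3, 0.7, 0.5]
gripper_width: 65.0
time_s: 6.03
ee_pos: [608.0, 140.4, 11.8]
ee_rot: [-162.0, 90.0, 26.2]
force: [0.0, 1.3, 1.2]
gripper_width: 46.8
t 6.03 p [608.  140.4  11.8] w 46.8 F [0.  1.3 1.2] q [12. 32. 96.  0. 52. 94.]
jaw yaw -81.8 toolz [-0.99 -0.14 -0.  ]
offset [-20.2   0.1  -0. ] rot [ 0. -0.  0.]
```

View pics/s7.png

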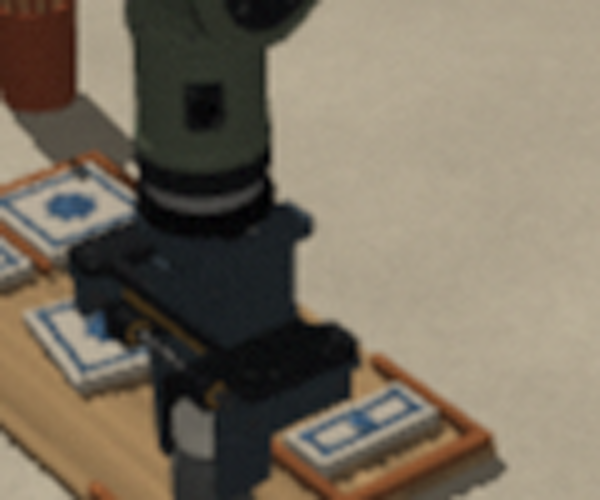

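```bash
python3 -m handwheel '{"gripper":[1,1,1,1,1],"offset":[[-2,0,0],[-8,0,0],[-18,0,0],[-28,0,0],[-35,0,0]],"rot":[[0,0,0],[0,0,0],[0,0,0],[0,0,0],[0,0,0]]}' 25
python3 -m handwheel '{"gripper":[1,1,1,1,1],"offset":[[-10,0,0],[-20,0,0],[-30,0,0],[-36,0,0],[-40,0,0]],"rot":[[0,0,0],[0,0,0],[0,0,0],[0,0,0],[0,0,0]]}'
python3 - <<'E'
from meas import *
plan([488.5,378.5,92],98.2)
im=grab_frame('scene'); crop('scene',im,(200,120,320,220),5,'pics/s8.png')
print('bowl',ground('top',[(np.array([228,235])/1.5625)],50))
E
```

```text
time_s: 6.5
ee_pos: [608.5, 140.2, 48.3]
ee_rot: [178.1, 89.9, 6.3]
force: [-0.3, -0.3, -2.3]
gripper_width: 46.7
time_s: 6.92
ee_pos: [608.3, 140.3, 88.0]
ee_rot: [-178.9, 89.9, 9.3]
force: [0.5, -0.1, -2.2]
gripper_width: 46.8
t 6.92 p [608.3 140.3  88. ] w 46.8 F [ 0.5 -0.1 -2.2] q [12. 27. 92. -0. 61. 94.]
jaw yaw -81.8 toolz [-0.99 -0.14 -0.  ]
offset [  -4.2 -252.9   84.6] rot [ 0.  -0.1  0. ]
bowl [[660.1502052 392.9400811]]
```

View pics/s8.png

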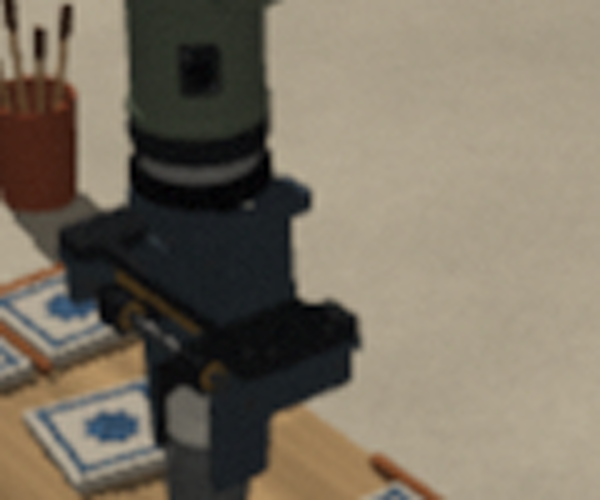

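The pot is held and upright, with a 1.5–2 N load showing. Next I'll carry it to the mat.

```bash
python3 -m handwheel '{"gripper":[1,1,1,1,1],"offset":[[0,-8,3],[0,-26,9],[0,-52,17],[0,-80,27],[0,-108,36]],"rot":[[0,0,0],[0,0,0],[0,0,0],[0,0,0],[0,0,0]]}'
python3 -m handwheel '{"gripper":[1,1,1,1,1],"offset":[[0,-28,9],[0,-56,19],[0,-84,28],[0,-110,37],[0,-130,43]],"rot":[[0,0,0],[0,0,0],[0,0,0],[0,0,0],[0,0,0]]}'
python3 -m handwheel '{"gripper":[1,1,1],"offset":[[0,-8,3],[0,-13,5],[0,-13,5]],"rot":[[0,0,0],[0,0,0],[0,0,0]]}'
python3 -m handwheel '{"gripper":[1,1],"offset":[[0,0,0],[0,0,0]],"rot":[[0,0,0],[0,0,0]]}'
python3 - <<'E'
from meas import *
plan([488.5,378.5,10],98.2)
im=grab_frame('scene'); crop('scene',im,(260,150,420,270),5,'pics/s9.png')
E
```

```text
time_s: 7.38
ee_pos: [555.1, 242.9, 85.7]
ee_rot: [6.6, 89.9, -165.3]
force: [0.6, 0.3, -2.8]
gripper_width: 46.8
time_s: 7.8
ee_pos: [493.2, 366.5, 85.6]
ee_rot: [5.2, 89.9, -166.5]
force: [1.1, 0.2, -2.6]
gripper_width: 46.9
time_s: 8.05
ee_pos: [488.0, 376.9, 86.0]
ee_rot: [39.0, 89.9, -132.7]
force: [0.2, -0.0, -0.5]
gripper_width: 47.1
time_s: 8.22
ee_pos: [489.2, 375.5, 86.4]
ee_rot: [73.5, 90.0, -98.3]
force: [0.1, -0.0, -1.6]
gripper_width: 46.8
t 8.22 p [489.2 375.5  86.4] w 46.8 F [ 0.1 -0.  -1.6] q [ 36.  27.  93.  -0.  61. 118.]
jaw yaw -81.9 toolz [-0.99 -0.14  0.  ]
offset [76.4 -3.2  0.3] rot [-0.1  0.  -0. ]
```

View pics/s9.png

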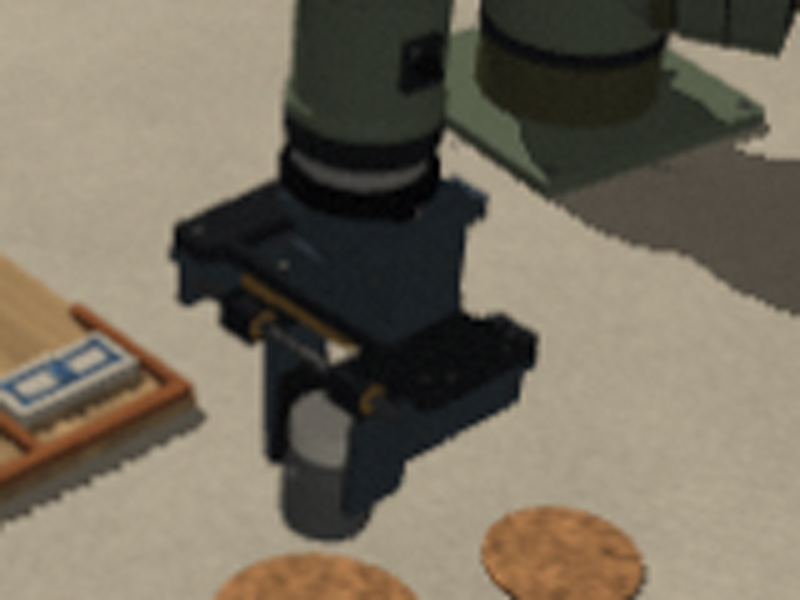

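```bash
python3 -m handwheel '{"gripper":[1,1,1,1,1],"offset":[[5,-3,0],[20,-3,0],[38,-3,0],[54,-3,0],[64,-3,0]],"rot":[[0,0,0],[0,0,0],[0,0,0],[0,0,0],[0,0,0]]}'
python3 -m handwheel '{"gripper":[1,1,1,1,1],"offset":[[3,0,0],[6,0,0],[8,0,0],[9,0,0],[9,0,0]],"rot":[[0,0,0],[0,0,0],[0,0,0],[0,0,0],[0,0,0]]}'
python3 -m handwheel '{"gripper":[1,1],"offset":[[1,0,0],[2,0,0]],"rot":[[0,0,0],[0,0,0]]}'
python3 - <<'E'
from meas import *
plan([488.5,378.5,10],98.2)
im=grab_frame('scene'); crop('scene',im,(260,180,420,300),5,'pics/s10.png')
E
```

```text
time_s: 8.68
ee_pos: [487.8, 378.5, 20.5]
ee_rot: [30.5, 89.8, -141.3]
force: [-0.4, -0.5, -2.9]
gripper_width: 46.8
time_s: 9.1
ee_pos: [488.7, 379.8, 14.1]
ee_rot: [-155.1, 89.9, 33.1]
force: [0.4, 1.1, -2.3]
gripper_width: 46.6
time_s: 9.27
ee_pos: [488.7, 379.9, 12.1]
ee_rot: [-155.5, 89.9, 32.8]
force: [-0.1, 0.4, -2.4]
gripper_width: 46.9
t 9.27 p [488.7 379.9  12.1] w 46.9 F [-0.1  0.4 -2.4] q [ 37.  31.  97.  -0.  52. 119.]
jaw yaw -81.8 toolz [-0.99 -0.14 -0.  ]
offset [2.1 1.3 0.4] rot [ 0.  -0.1  0. ]
```

View pics/s10.png

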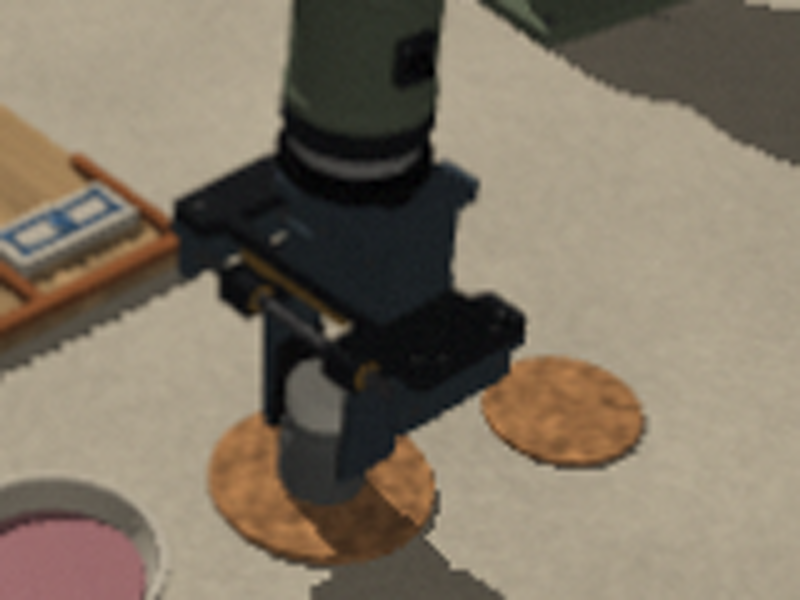

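Centred over the mat, with about 3 mm still to go down.

```bash
python3 -m handwheel '{"gripper":[1,1,1],"offset":[[1,0,0],[2,0,0],[2,0,0]],"rot":[[0,0,0],[0,0,0],[0,0,0]]}'
python3 -m handwheel '{"gripper":[1,1,1],"offset":[[0.5,0,0],[1,0,0],[1,0,0]],"rot":[[0,0,0],[0,0,0],[0,0,0]]}'
```

```text
time_s: 9.57
ee_pos: [488.2, 379.5, 9.3]
ee_rot: [37.1, 90.0, -134.7]
force: [-0.1, -0.2, -1.7]
gripper_width: 47.2
time_s: 9.82
ee_pos: [488.4, 379.6, 8.8]
ee_rot: [167.7, 90.0, -4.1]
force: [-0.6, 0.0, 0.8]
gripper_width: 47.1
```

The force changed sign, so the pot is touching the mat. Releasing it now.

```bash
python3 -m handwheel '{"gripper":[0.4,0.3,0.2,0.1,0.1],"offset":[[0,0,0],[0,0,0],[0,0,0],[0,0,0],[0,0,0]],"rot":[[0,0,0],[0,0,0],[0,0,0],[0,0,0],[0,0,0]]}'
python3 -m handwheel '{"gripper":[0,0,0,0,0],"offset":[[0,0,0],[0,0,0],[-10,0,0],[-30,0,0],[-50,0,0]],"rot":[[0,0,0],[0,0,0],[0,0,0],[0,0,0],[0,0,0]]}'
python3 -m handwheel '{"gripper":[0,0,0,0,0],"offset":[[-20,0,0],[-45,0,0],[-70,0,0],[-80,0,0],[-80,0,0]],"rot":[[0,0,0],[0,0,0],[0,0,0],[0,0,0],[0,0,0]]}'
python3 - <<'E'
from meas import *
s=t2w([-70,-17.5]); print(s)
plan([*s,140],98.2)
im=grab_frame('scene'); crop('scene',im,(260,180,420,300),5,'pics/s11.png')
E
```

```text
time_s: 10.23
ee_pos: [488.5, 379.6, 8.6]
ee_rot: [-166.5, 90.0, 21.7]
force: [0.7, 0.5, -0.1]
gripper_width: 77.1
time_s: 10.65
ee_pos: [487.9, 379.2, 59.0]
ee_rot: [31.1, 89.9, -140.7]
force: [-0.2, 0.5, -0.1]
gripper_width: 91.2
time_s: 11.07
ee_pos: [489.9, 380.7, 142.0]
ee_rot: [-152.3, 89.6, 35.9]
force: [-0.2, -0.6, -0.7]
gripper_width: 91.0
[510.40167018 -49.6251094 ]
t 11.07 p [489.9 380.7 142. ] w 91.0 F [-0.2 -0.6 -0.7] q [ 37.  24.  88.  -0.  67. 119.]
jaw yaw -81.8 toolz [-0.99 -0.14 -0.01]
offset [4.000e-01 4.289e+02 4.120e+01] rot [ 0.  -0.3  0.2]
```

View pics/s11.png

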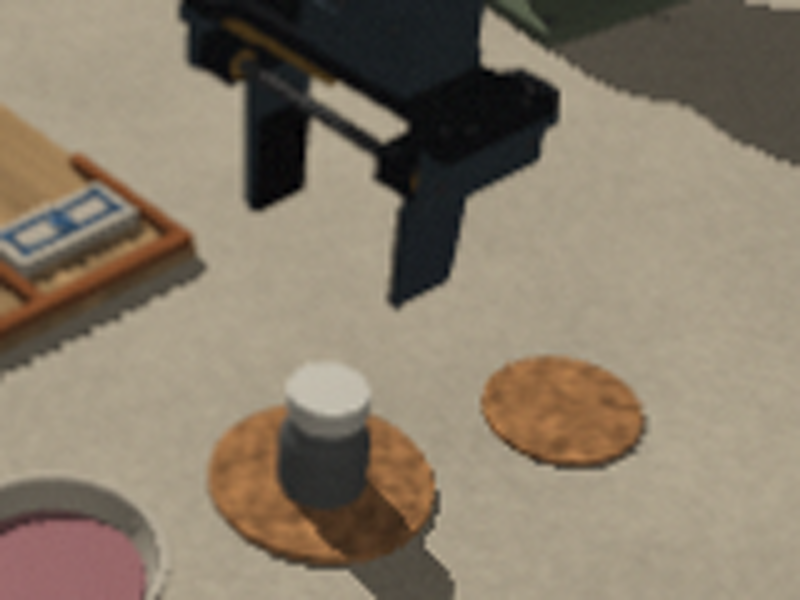

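The pot is upright near the centre of the mat: its base is around (325,495) and the mat's centre around (322,485). Now I'll move to the tile's near (−x) side.

```bash
python3 -m handwheel '{"gripper":[0,0.3,0.5,0.5,0.5],"offset":[[0,30,3],[0,70,7],[0,110,10],[0,150,14],[0,190,18]],"rot":[[0,0,0],[0,0,0],[0,0,0],[0,0,0],[0,0,0]]}'
python3 -m handwheel '{"gripper":[0.5,0.5,0.5,0.5,0.5],"offset":[[0,38,4],[0,76,8],[0,114,12],[0,152,15],[0,180,18]],"rot":[[0,0,0],[0,0,0],[0,0,0],[0,0,0],[0,0,0]]}'
python3 -m handwheel '{"gripper":[0.5,0.5,0.5,0.5,0.5],"offset":[[0,25,2],[10,45,4],[30,56,5],[50,56,5],[70,56,5]],"rot":[[0,0,0],[0,0,0],[0,0,0],[0,0,0],[0,0,0]]}'
python3 -m handwheel '{"gripper":[0.5,0.5],"offset":[[0,0,0],[0,0,0]],"rot":[[0,0,0],[0,0,0]]}'
python3 - <<'E'
from meas import *
s=t2w([-70,-17.5])
plan([*s,14],98.2); print('local',w2t(state()['ee_pos'][:2]))
im=grab_frame('scene'); crop('scene',im,(190,140,350,260),5,'pics/s12.png')
E
```

```text
time_s: 11.53
ee_pos: [496.1, 186.9, 136.4]
ee_rot: [14.3, 89.8, -157.5]
force: [-0.3, -0.4, 0.3]
gripper_width: 67.8
time_s: 11.95
ee_pos: [504.0, 5.5, 136.7]
ee_rot: [4.1, 89.8, -167.7]
force: [1.3, 0.5, -0.2]
gripper_width: 45.4
time_s: 12.37
ee_pos: [507.1, -48.7, 66.1]
ee_rot: [-13.1, 89.8, 175.0]
force: [-0.1, 0.9, -0.3]
gripper_width: 46.0
time_s: 12.53
ee_pos: [506.7, -47.7, 66.7]
ee_rot: [-14.1, 89.7, 174.1]
force: [0.7, 0.2, -0.5]
gripper_width: 45.3
t 12.53 p [506.7 -47.7  66.7] w 45.3 F [ 0.7  0.2 -0.5] q [ -7.  19. 108.  -0.  53.  75.]
jaw yaw -81.8 toolz [-0.99 -0.14  0.01]
offset [52.6  2.5 -3.6] rot [0.  0.3 0.1]
local [-73.35320285 -15.11578703]
```

View pics/s12.png

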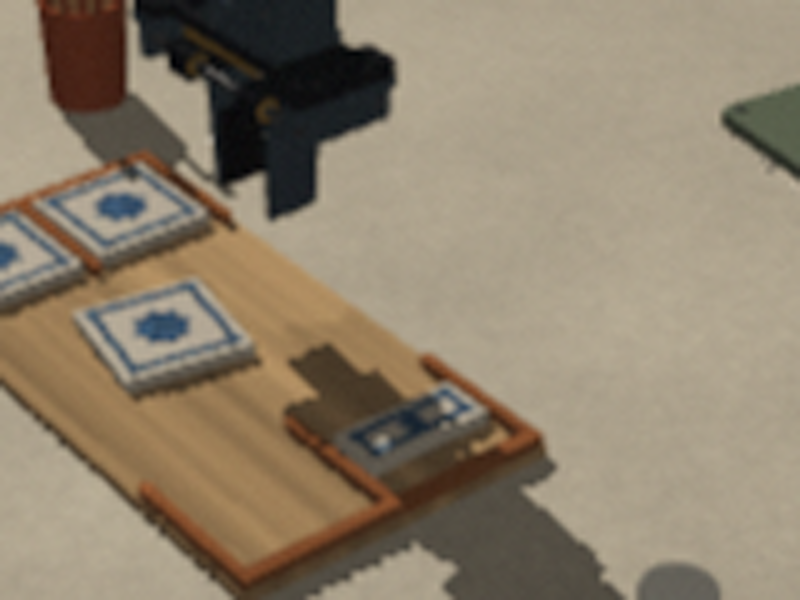

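```bash
python3 - <<'E'
from meas import *
c=state()['ee_pos'];a=np.radians(-81.8);y=np.array([np.cos(a),np.sin(a),0]);z=np.array([-y[1],y[0],0]);print(c)
for dz in (0,10,20,30):
  print(dz,[((proj('scene',c+[0,0,dz]+y*s*d+z*e)-[190,140]+.5)*5).round(0)[0].tolist() for s,d,e in((-1,36,16),(-1,36,-16),(1,22.5,16))])
E
```

```text
[508.11362848 -47.77463259  67.97376167]
0 [[279.0, 255.0], [320.0, 239.0], [226.0, 217.0]]
10 [[279.0, 242.0], [320.0, 225.0], [226.0, 204.0]]
20 [[279.0, 229.0], [319.0, 212.0], [225.0, 191.0]]
30 [[278.0, 215.0], [319.0, 198.0], [225.0, 177.0]]
```

Tip bottoms appear about 25 mm above the reported TCP at this opening. I'll shut the fingers and compare.

```bash
python3 -m handwheel '{"gripper":[1,1,1,1,1],"offset":[[0,2,-1],[0,2,-1],[0,2,-1],[0,2,-1],[0,2,-1]],"rot":[[0,0,0],[0,0,0],[0,0,0],[0,0,0],[0,0,0]]}'
python3 -m handwheel '{"gripper":[1,1,1,1,1],"offset":[[0,0,0],[0,0,0],[0,0,0],[0,0,0],[0,0,0]],"rot":[[0,0,0],[0,0,0],[0,0,0],[0,0,0],[0,0,0]]}'
python3 - <<'E'
from meas import *
im=grab_frame('scene'); crop('scene',im,(190,140,350,260),5,'pics/s13.png')
im=grab_frame('top'); crop('top',im,(195,130,355,230),5,'pics/t13.png')
c=state()['ee_pos'];a=np.radians(-81.8);y=np.array([np.cos(a),np.sin(a),0]);z=np.array([-y[1],y[0],0]);print(c)
for dz in (0,10,20,30):
  print(dz,[((proj('scene',c+[0,0,dz]+y*s*d+z*e)-[190,140]+.5)*5).round(0)[0].tolist() for s,d,e in((-1,13.5,16),(-1,13.5,-16),(1,0,16))])
E
```

```text
time_s: 13.0
ee_pos: [510.1, -49.7, 69.0]
ee_rot: [160.6, 89.9, -11.2]
force: [0.6, 0.4, 0.2]
gripper_width: 15.1
time_s: 13.42
ee_pos: [509.9, -49.7, 68.5]
ee_rot: [72.8, 90.0, -99.0]
force: [1.0, -0.0, 0.3]
gripper_width: 0.6
[509.89179412 -49.76548343  68.51278571]
0 [[255.0, 239.0], [295.0, 223.0], [242.0, 230.0]]
10 [[254.0, 226.0], [295.0, 209.0], [242.0, 217.0]]
20 [[254.0, 212.0], [294.0, 196.0], [241.0, 204.0]]
30 [[253.0, 199.0], [294.0, 183.0], [241.0, 190.0]]
```

View pics/s13.png

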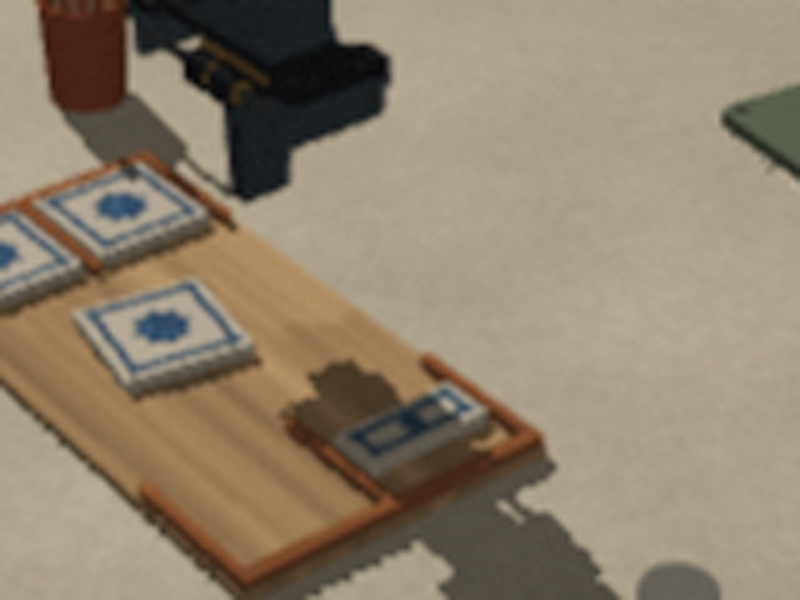

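View pics/t13.png

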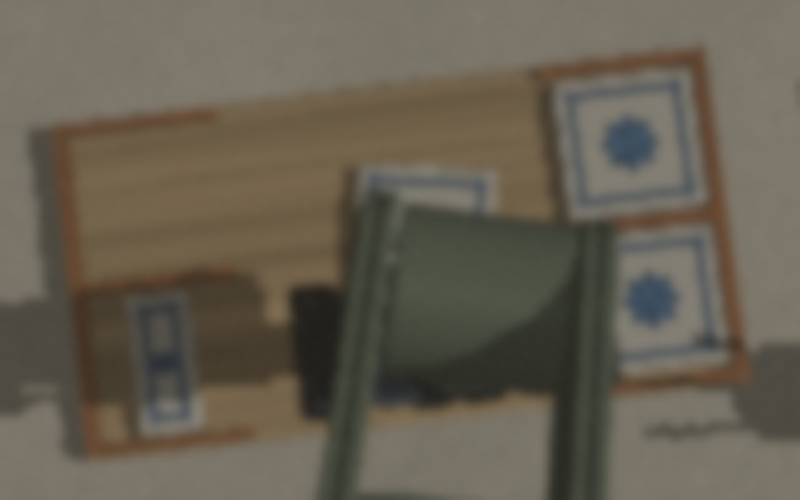

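```bash
python3 - <<'E'
from meas import *
for z in (150,170,190): print(z,ground('top',raw([(292,290),(303,416)]),z).round(0).tolist())
E
python3 -m handwheel '{"gripper":[1,1,1,1,1],"offset":[[8,0,0],[18,0,0],[30,0,0],[40,0,0],[44,0,0]],"rot":[[0,0,0],[0,0,0],[0,0,0],[0,0,0],[0,0,0]]}'
python3 -m handwheel '{"gripper":[1,1,1,1,1],"offset":[[2,0,0],[4,0,0],[6,0,0],[8,0,0],[8,0,0]],"rot":[[0,0,0],[0,0,0],[0,0,0],[0,0,0],[0,0,0]]}'
python3 - <<'E'
from meas import *
im=grab_frame('scene'); crop('scene',im,(190,140,350,260),5,'pics/s14.png')
c=state()['ee_pos'];a=np.radians(-81.8);y=np.array([np.cos(a),np.sin(a),0]);z=np.array([-y[1],y[0],0]);print(c)
for dz in (0,10,20,30):
  print(dz,[((proj('scene',c+[0,0,dz]+y*s*d+z*e)-[190,140]+.5)*5).round(0)[0].tolist() for s,d,e in((-1,13.5,16),(-1,13.5,-16),(1,0,16))])
E
```

```text
150 [[538.0, 42.0], [465.0, 34.0]]
170 [[536.0, 41.0], [464.0, 33.0]]
190 [[534.0, 41.0], [463.0, 33.0]]
time_s: 13.93
ee_pos: [508.3, -49.6, 22.3]
ee_rot: [-13.6, 89.8, 174.6]
force: [-0.4, -0.1, 0.4]
gripper_width: 0.3
time_s: 14.35
ee_pos: [509.9, -49.8, 16.5]
ee_rot: [123.8, 90.0, -48.0]
force: [-0.5, 0.2, -0.9]
gripper_width: 0.2
[509.95693467 -49.74603301  16.65254376]
0 [[257.0, 307.0], [297.0, 290.0], [245.0, 298.0]]
10 [[256.0, 294.0], [296.0, 277.0], [244.0, 285.0]]
20 [[256.0, 281.0], [296.0, 264.0], [244.0, 272.0]]
30 [[256.0, 268.0], [296.0, 251.0], [243.0, 259.0]]
```

View pics/s14.png

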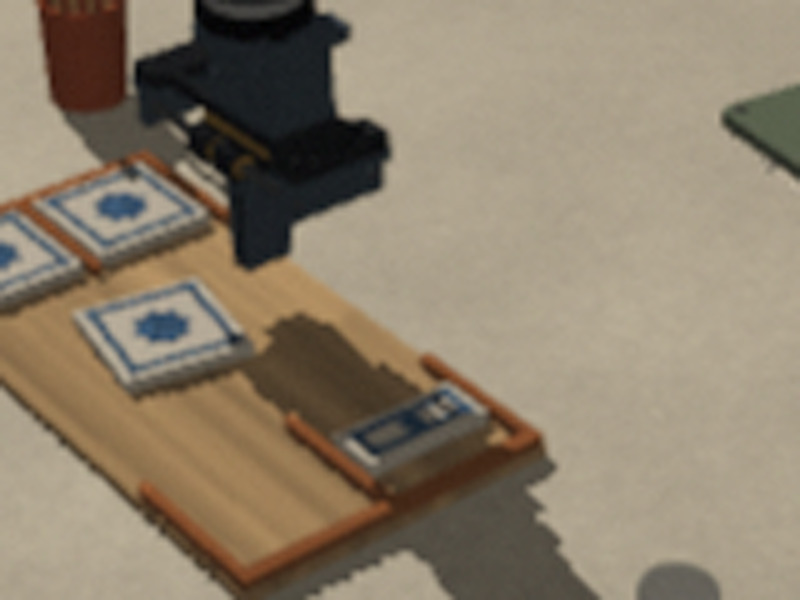

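```bash
python3 -m handwheel '{"gripper":[1,1,1,1,1],"offset":[[1,0,0],[3,0,0],[4,0,0],[5,0,0],[5,0,0]],"rot":[[0,0,0],[0,0,0],[0,0,0],[0,0,0],[0,0,0]]}'
python3 -m handwheel '{"gripper":[1,1,1],"offset":[[1,0,0],[2,0,0],[2,0,0]],"rot":[[0,0,0],[0,0,0],[0,0,0]]}'
python3 -m handwheel '{"gripper":[1,1,1],"offset":[[1,0,0],[2,0,0],[2,0,0]],"rot":[[0,0,0],[0,0,0],[0,0,0]]}'
```

```text
time_s: 14.82
ee_pos: [509.7, -49.8, 11.3]
ee_rot: [0.9, 90.0, -170.9]
force: [-0.0, -0.1, 0.4]
gripper_width: -0.3
time_s: 15.07
ee_pos: [509.7, -49.7, 9.3]
ee_rot: [1.4, 90.0, -170.4]
force: [-0.6, -0.6, 0.8]
gripper_width: 0.6
time_s: 15.32
ee_pos: [509.7, -49.7, 7.4]
ee_rot: [2.2, 90.0, -169.6]
force: [0.3, 0.9, 0.7]
gripper_width: 0.2
```

```bash
python3 -m handwheel '{"gripper":[1,1,1],"offset":[[1,0,0],[2,0,0],[2,0,0]],"rot":[[0,0,0],[0,0,0],[0,0,0]]}'
python3 -m handwheel '{"gripper":[1,1,1],"offset":[[1,0,0],[2,0,0],[3,0,0]],"rot":[[0,0,0],[0,0,0],[0,0,0]]}'
python3 - <<'E'
from meas import *
im=grab_frame('scene'); crop('scene',im,(190,150,310,250),6,'pics/s15.png')
E
```

```text
time_s: 15.57
ee_pos: [509.7, -49.7, 5.3]
ee_rot: [-4.7, 90.0, -176.5]
force: [-0.4, 0.3, 0.3]
gripper_width: 0.4
time_s: 15.82
ee_pos: [509.9, -49.8, 2.5]
ee_rot: [110.0, 90.0, -61.8]
force: [0.1, -0.6, -0.0]
gripper_width: 0.3
```

View pics/s15.png

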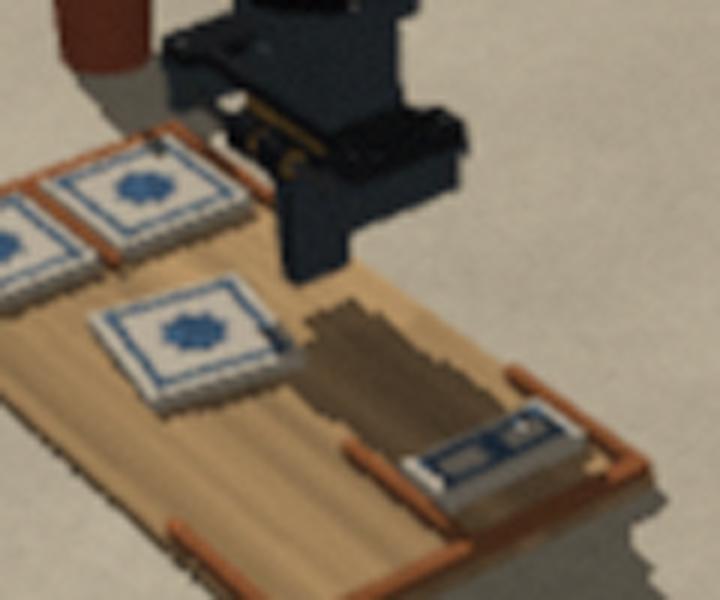

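```bash
python3 - <<'E'
from meas import *
q=raw([(296,284),(348,262)],(190,150),6)
for z in (8,20,30): print(z,ground('scene',q,z).round(0).tolist())
a=np.radians(-81.8);y=np.array([np.cos(a),np.sin(a)]);zz=np.array([-y[1],y[0]])
c=np.array([509.9,-49.8])
print([ (c-y*13.5+s*zz*16).round(0).tolist() for s in(1,-1)])
E
```

```text
8 [[513.0, -70.0], [478.0, -75.0]]
20 [[521.0, -53.0], [486.0, -59.0]]
30 [[528.0, -40.0], [493.0, -45.0]]
[[524.0, -34.0], [492.0, -39.0]]
```

```bash
python3 -m handwheel '{"gripper":[1,1,1,1],"offset":[[1,0,0],[2,0,0],[3,0,0],[4,0,0]],"rot":[[0,0,0],[0,0,0],[0,0,0],[0,0,0]]}'
python3 -m handwheel '{"gripper":[1,1,1,1],"offset":[[1,0,0],[2,0,0],[3,0,0],[4,0,0]],"rot":[[0,0,0],[0,0,0],[0,0,0],[0,0,0]]}'
python3 - <<'E'
from meas import *
im=grab_frame('scene'); crop('scene',im,(190,150,310,250),6,'pics/s16.png')
print(state()['qpos'],state()['ee_pos'])
E
```

```text
time_s: 16.2
ee_pos: [509.9, -49.7, -1.6]
ee_rot: [44.1, 90.0, -127.6]
force: [-0.2, 0.1, -0.3]
gripper_width: 0.5
time_s: 16.53
ee_pos: [509.9, -49.8, -5.6]
ee_rot: [52.0, 90.0, -119.8]
force: [-0.3, -0.1, -0.7]
gripper_width: 0.5
[-6.85705355e+00  2.49991069e+01  1.12689881e+02 -8.50089867e-03
  4.23316367e+01  7.49365567e+01] [509.74484688 -49.75134327  -5.74084778]
```

View pics/s16.png

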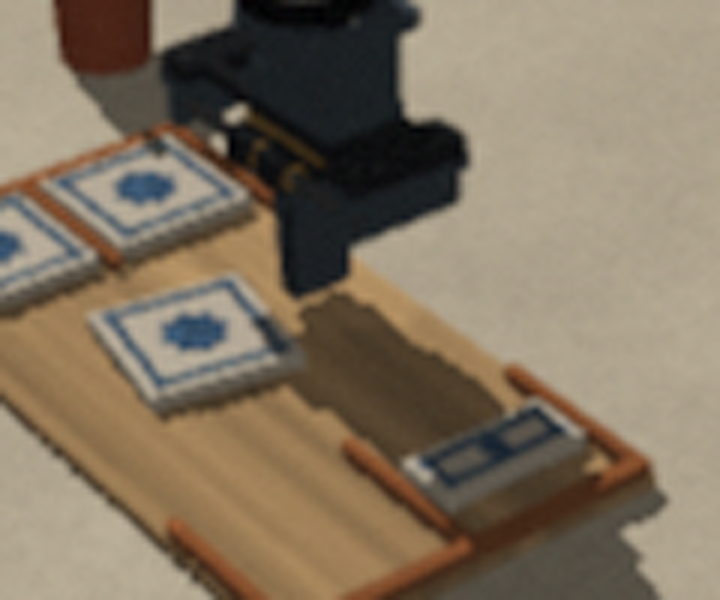

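```bash
python3 -m handwheel '{"gripper":[1,1,1,1,1],"offset":[[2,0,0],[4,0,0],[6,0,0],[7,0,0],[8,0,0]],"rot":[[0,0,0],[0,0,0],[0,0,0],[0,0,0],[0,0,0]]}'
python3 -m handwheel '{"gripper":[1,1,1,1],"offset":[[1,0,0],[2,0,0],[3,0,0],[3,0,0]],"rot":[[0,0,0],[0,0,0],[0,0,0],[0,0,0]]}'
python3 -m handwheel '{"gripper":[1,1,1],"offset":[[1,0,0],[2,0,0],[2,0,0]],"rot":[[0,0,0],[0,0,0],[0,0,0]]}'
python3 - <<'E'
from meas import *
im=grab_frame('scene'); crop('scene',im,(190,150,310,250),6,'pics/s17.png')
E
```

```text
time_s: 17.0
ee_pos: [509.7, -49.7, -13.1]
ee_rot: [-6.6, 90.0, -178.4]
force: [-2.6, 0.4, 13.6]
gripper_width: 0.9
time_s: 17.33
ee_pos: [509.8, -49.7, -13.2]
ee_rot: [154.7, 90.0, -17.0]
force: [-8.1, 0.6, 29.5]
gripper_width: 0.6
time_s: 17.58
ee_pos: [509.8, -49.8, -13.2]
ee_rot: [159.7, 89.9, -12.1]
force: [-11.9, 1.3, 45.1]
gripper_width: 0.5
```

View pics/s17.png

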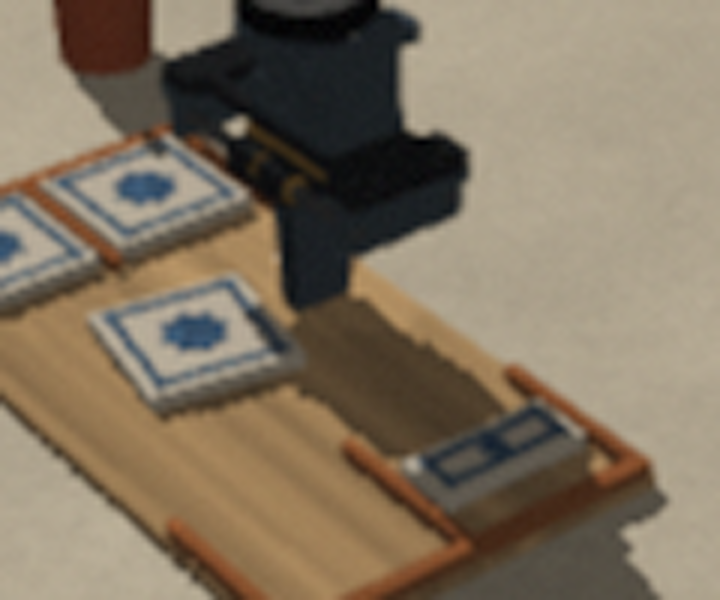

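```bash
python3 -m handwheel '{"gripper":[1,1,1,1],"offset":[[-3,0,0],[-6,0,0],[-8,0,0],[-8,0,0]],"rot":[[0,0,0],[0,0,0],[0,0,0],[0,0,0]]}'
python3 - <<'E'
from meas import *
q=raw([(300,307),(350,287)],(190,150),6)
for z in (8,): print(z,ground('scene',q,z).round(0).tolist())
print(state()['ee_pos'],state()['force'])
E
```

```text
time_s: 17.97
ee_pos: [510.1, -49.8, -10.4]
ee_rot: [153.5, 90.0, -18.3]
force: [-0.1, -0.8, -0.9]
gripper_width: 0.5
8 [[522.0, -48.0], [489.0, -52.0]]
[510.08181342 -49.78165679 -10.37782422] [-0.12068371 -0.75332113 -0.85327865]
```

```bash
python3 - <<'E'
from meas import *
print(ground('scene',raw([(328,385)],(260,180)),70))
im=grab_frame('top'); m=im
crop('top',im,(120,170,220,245),8,'pics/t18.png')
E
```

```text
[[488.47705815 375.23352869]]
```

View pics/t18.png

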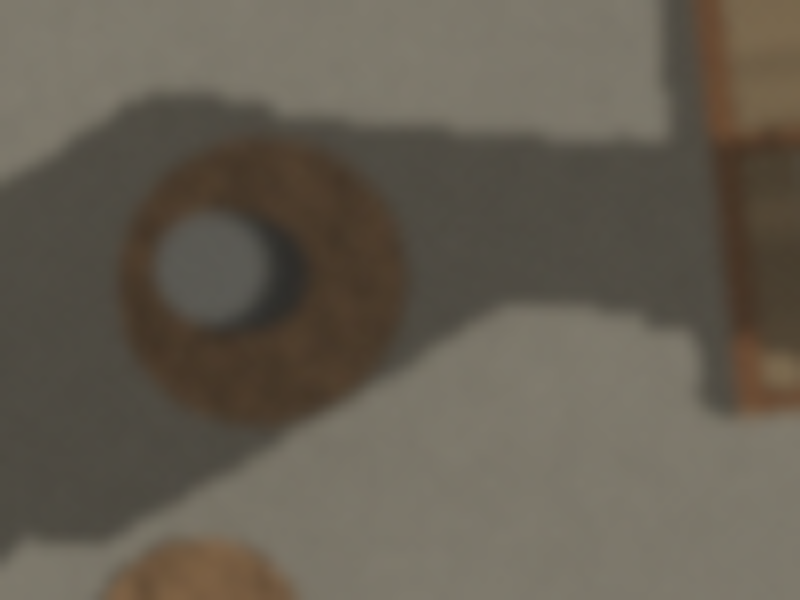

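```bash
python3 - <<'E'
from meas import *
print('pot',ground('top',raw([(213,267)],(120,170),8),70),'mat',ground('top',raw([(265,282)],(120,170),8),5))
E
```

```text
pot [[490.04631769 378.01891118]] mat [[487.57528308 375.58400217]]
```

The pot is 3.5 mm from the mat centre, and the TCP's xy position checks out. The finger tips bottom out at TCP z of about -13, so I'll push at -10. Next I'll open to about 45 mm for a two-point push, then push +x (tool −z).

```bash
python3 -m handwheel '{"gripper":[0.5,0.5,0.5,0.5,0.5],"offset":[[0,0,0],[0,0,0],[0,0,0],[0,0,0],[0,0,-2]],"rot":[[0,0,0],[0,0,0],[0,0,0],[0,0,0],[0,0,0]]}'
python3 -m handwheel '{"gripper":[0.5,0.5,0.5,0.5,0.5],"offset":[[0,0,-3],[0,0,-6],[0,0,-9],[0,0,-12],[0,0,-15]],"rot":[[0,0,0],[0,0,0],[0,0,0],[0,0,0],[0,0,0]]}'
python3 - <<'E'
from meas import *
s=t2w([-8,-17.5])
plan([*s,-10.4],98.2); print('local',w2t(state()['ee_pos'][:2]))
im=grab_frame('scene'); crop('scene',im,(190,150,310,250),6,'pics/s19.png')
E
```

```text
time_s: 18.43
ee_pos: [511.4, -49.5, -10.8]
ee_rot: [-7.9, 89.9, -179.7]
force: [-0.8, -0.8, 0.1]
gripper_width: 31.1
time_s: 18.85
ee_pos: [526.4, -47.4, -10.6]
ee_rot: [2.0, 89.9, -169.8]
force: [-1.5, -1.4, 0.0]
gripper_width: 45.5
t 18.85 p [526.4 -47.4 -10.6] w 45.5 F [-1.5 -1.4  0. ] q [ -6.  27. 111.  -0.  43.  75.]
jaw yaw -81.8 toolz [-0.99 -0.14  0.  ]
offset [ -0.2  -0.  -45.8] rot [ 0.   0.1 -0. ]
local [-53.80170062 -17.55897996]
```

View pics/s19.png

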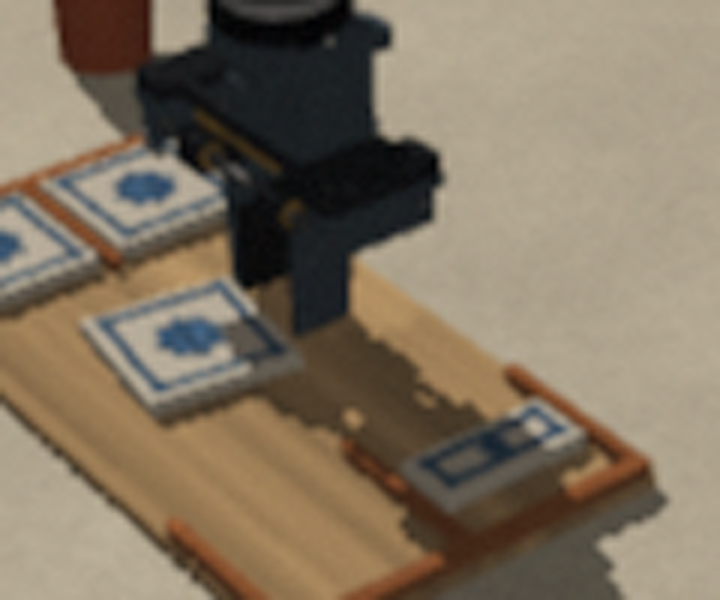

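Contact: the far finger has begun to square the tile up, with a push force of about 1.5 N. I'll carry on.

```bash
python3 -m handwheel '{"gripper":[0.5,0.5,0.5,0.5,0.5],"offset":[[0,0,-4],[0,0,-8],[0,0,-12],[0,0,-16],[0,0,-20]],"rot":[[0,0,0],[0,0,0],[0,0,0],[0,0,0],[0,0,0]]}'
python3 -m handwheel '{"gripper":[0.5,0.5,0.5,0.5,0.5],"offset":[[0,0,-4],[0,0,-8],[0,0,-12],[0,0,-14],[0,0,-15]],"rot":[[0,0,0],[0,0,0],[0,0,0],[0,0,0],[0,0,0]]}'
python3 - <<'E'
from meas import *
s=t2w([-8,-17.5])
plan([*s,-10.4],98.2); print('local',w2t(state()['ee_pos'][:2]))
im=grab_frame('scene'); crop('scene',im,(190,150,310,250),6,'pics/s20.png')
E
```

```text
time_s: 19.32
ee_pos: [546.8, -44.3, -10.5]
ee_rot: [-11.5, 90.0, 176.7]
force: [-2.0, -0.7, 1.5]
gripper_width: 45.7
time_s: 19.73
ee_pos: [561.8, -42.3, -10.5]
ee_rot: [134.9, 90.0, -36.9]
force: [-2.3, -1.1, 1.3]
gripper_width: 45.6
t 19.73 p [561.8 -42.3 -10.5] w 45.6 F [-2.3 -1.1  1.3] q [ -5.  29. 106.  -0.  45.  76.]
jaw yaw -81.8 toolz [-0.99 -0.14 -0.  ]
offset [ -0.1  -0.  -10.1] rot [ 0. -0. -0.]
local [-18.11372891 -17.52744424]
```

View pics/s20.png

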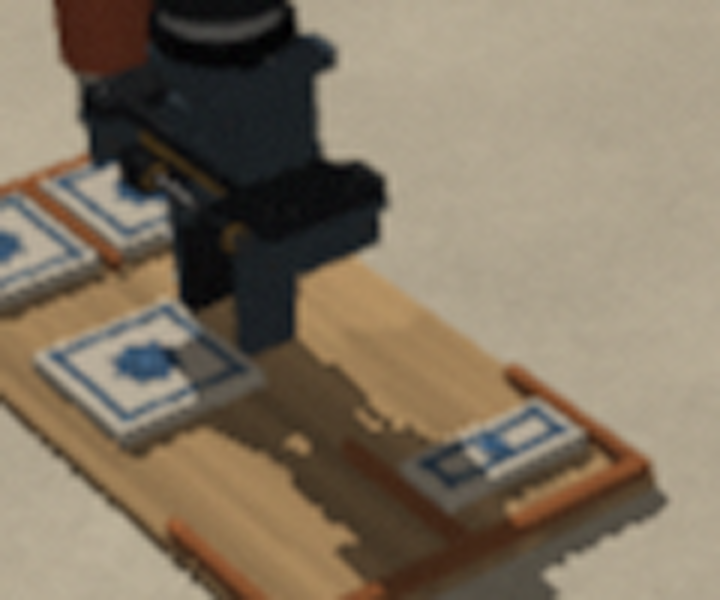

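```bash
python3 - <<'E'
from meas import *
L=ground('scene',raw([(125,433),(34,355),(172,300),(265,372)],(190,150),6),18)
l,r=fit(np.array([[45,45],[45,-45],[-45,-45],[-45,45]]),L);print('loose',l,np.degrees(l[2]),w2t(l[:2]));print(r.round(1))
E
```

```text
loose [ 6.21664841e+02 -2.64474905e+01  1.47079946e-01] 8.427060175303236 [ 43.4314414  -10.42869116]
[[ 1.7  1.3]
 [ 1.5 -0.2]
 [-1.7 -2.2]
 [-1.4  1.1]]
```

The tile is now square with the tray (8.4° against 8.2°), at local x ≈ 43. Another 10 mm will do it.

```bash
python3 -m handwheel '{"gripper":[0.5,0.5,0.5,0.5,0.5],"offset":[[0,0,-3],[0,0,-6],[0,0,-9],[0,0,-10],[0,0,-10]],"rot":[[0,0,0],[0,0,0],[0,0,0],[0,0,0],[0,0,0]]}'
python3 -m handwheel '{"gripper":[0.5,0.5,0.5,0.5,0.5],"offset":[[0,0,5],[0,0,15],[-20,0,15],[-45,0,15],[-70,0,15]],"rot":[[0,0,0],[0,0,0],[0,0,0],[0,0,0],[0,0,0]]}'
python3 - <<'E'
from meas import *
s=t2w([53,-90])
plan([*s,60],8.2); print('local',w2t(state()['ee_pos'][:2]))
im=grab_frame('scene'); crop('scene',im,(170,150,290,250),6,'pics/s21.png')
E
```

```text
time_s: 20.2
ee_pos: [572.1, -40.9, -10.4]
ee_rot: [167.5, 89.9, -4.3]
force: [-0.0, 0.1, 0.1]
gripper_width: 45.9
time_s: 20.62
ee_pos: [554.6, -43.1, 59.8]
ee_rot: [-11.2, 89.9, 177.0]
force: [0.7, -1.3, -0.5]
gripper_width: 45.6
t 20.62 p [554.6 -43.1  59.8] w 45.6 F [ 0.7 -1.3 -0.5] q [ -6.  23. 103.  -0.  54.  76.]
jaw yaw -81.8 toolz [-0.99 -0.14  0.  ]
offset [ -0.4  72.6 -78.3] rot [90.   0.1 -0.1]
local [-25.29509716 -17.37097854]
```

View pics/s21.png

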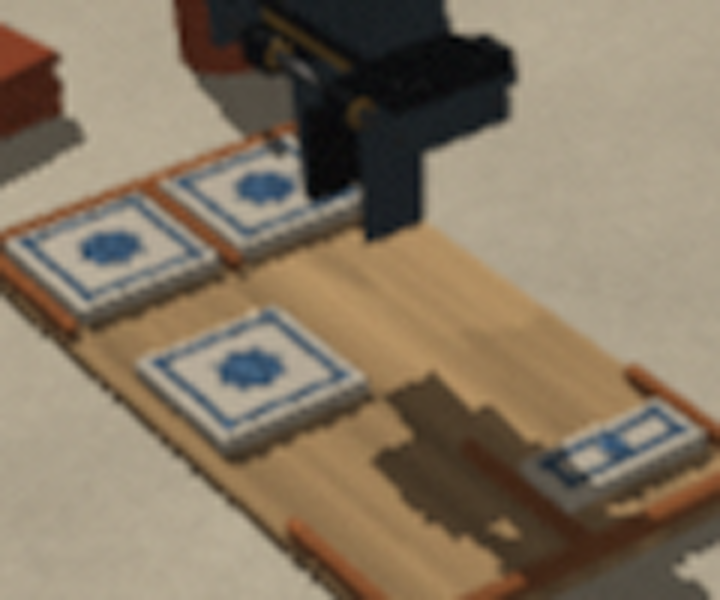

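```bash
python3 - <<'E'
from meas import *
L=ground('scene',raw([(226,448),(135,360),(270,308),(370,380)],(170,150),6),18)
l,r=fit(np.array([[45,45],[45,-45],[-45,-45],[-45,45]]),L);print('loose',l,np.degrees(l[2]),w2t(l[:2]));print(r.round(1))
print(w2t(ground('scene',raw([(251,369)],(170,150),6),18)[0]))
E
python3 -m handwheel '{"gripper":[0.5,0.5,0.5,0.5,0.5],"offset":[[-5,15,-15],[-10,30,-30],[-10,45,-45],[-10,60,-60],[-10,72,-72]],"rot":[[-7,0,0],[-14,0,0],[-21,0,0],[-28,0,0],[-35,0,0]]}'
python3 -m handwheel '{"gripper":[0.5,0.5,0.5,0.5,0.5],"offset":[[0,0,0],[0,0,0],[0,0,0],[0,0,0],[0,0,0]],"rot":[[-7,0,0],[-14,0,0],[-21,0,0],[-28,0,0],[-35,0,0]]}'
python3 -m handwheel '{"gripper":[0.5,0.5,0.5,0.5,0.5],"offset":[[0,0,0],[0,0,0],[0,0,0],[0,0,0],[0,0,0]],"rot":[[-7,0,0],[-14,0,0],[-20,0,0],[-20,0,0],[-20,0,0]]}'
python3 - <<'E'
from meas import *
s=t2w([53,-90])
plan([*s,60],8.2); print('local',w2t(state()['ee_pos'][:2]))
E
```

```text
loose [ 6.33640327e+02 -2.39524911e+01  1.51561407e-01] 8.683828933924167 [55.64035182 -9.66725085]
[[-0.2 -2.9]
 [ 3.   3.2]
 [-3.2 -1. ]
 [ 0.4  0.7]]
[ 53.47790494 -12.29381351]
time_s: 21.08
ee_pos: [638.4, -105.1, 69.7]
ee_rot: [113.0, 89.9, -23.4]
force: [-0.2, 1.1, -0.1]
gripper_width: 45.7
time_s: 21.5
ee_pos: [637.0, -104.1, 69.3]
ee_rot: [-80.7, 90.0, 177.8]
force: [-0.3, 0.1, -0.2]
gripper_width: 45.3
time_s: 21.92
ee_pos: [637.3, -104.1, 69.5]
ee_rot: [-96.0, 90.0, -177.9]
force: [-0.3, 0.1, -0.4]
gripper_width: 45.7
t 21.92 p [ 637.3 -104.1   69.5] w 45.7 F [-0.3  0.1 -0.4] q [-10.  30.  90.  -0.  61. -18.]
jaw yaw 8.0 toolz [ 0.14 -0.99 -0.  ]
offset [9.5 5.2 0.5] rot [-0.2 -0.   0. ]
local [ 47.83861612 -89.47180182]
```

```bash
python3 -m handwheel '{"gripper":[0.5,0.5,0.5,0.5,0.5],"offset":[[5,5.2,-5.5],[20,5.2,-5.5],[35,5.2,-5.5],[50,5.2,-5.5],[50,5.2,-5.5]],"rot":[[0,0,0],[0,0,0],[0,0,0],[0,0,0],[0,0,0]]}'
python3 - <<'E'
from meas import *
s=t2w([53,-84])
plan([*s,-10.4],8.2); print('local',w2t(state()['ee_pos'][:2]))
im=grab_frame('scene'); crop('scene',im,(150,130,290,250),5,'pics/s22.png')
im=grab_frame('top'); crop('top',im,(195,130,355,230),5,'pics/t22.png')
E
```

```text
time_s: 22.33
ee_pos: [640.0, -96.9, 16.0]
ee_rot: [-108.5, 89.6, 169.7]
force: [-0.8, -0.5, -1.5]
gripper_width: 45.7
t 22.33 p [640.  -96.9  16. ] w 45.7 F [-0.8 -0.5 -1.5] q [-10.  33.  92.   0.  55. -18.]
jaw yaw 8.1 toolz [ 0.14 -0.99 -0.  ]
offset [26.4  1.7  1.3] rot [-0.1 -0.1  0.3]
local [ 51.48565343 -82.78430655]
```

View pics/s22.png

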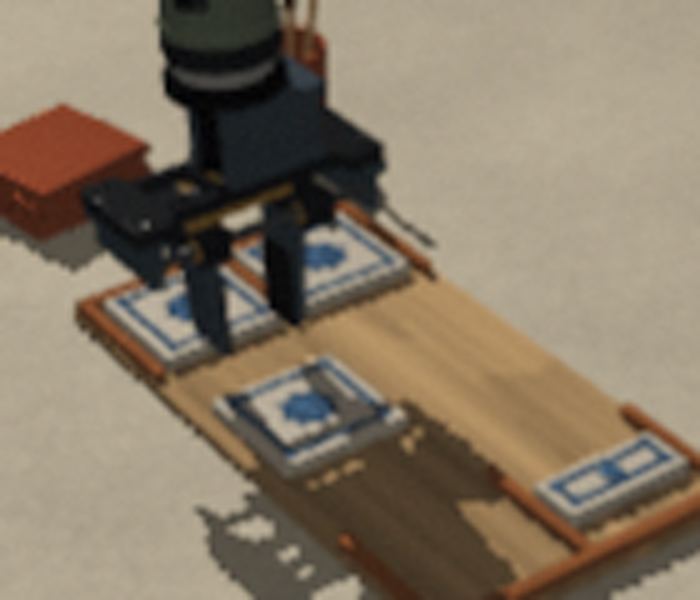

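View pics/t22.png

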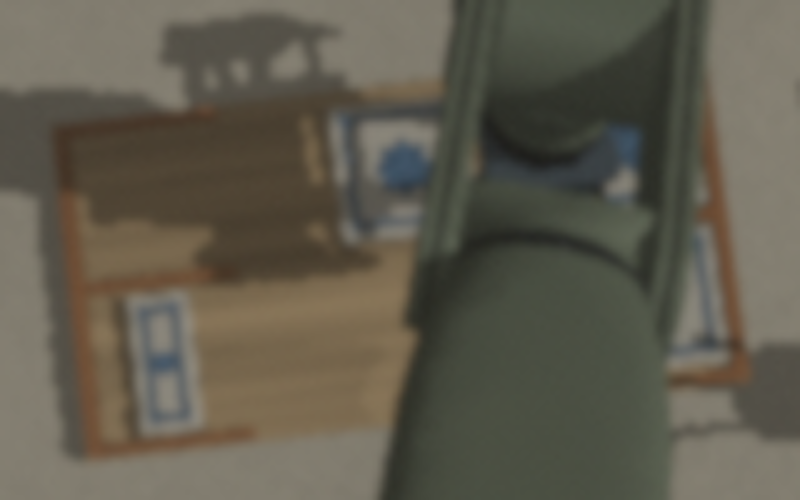

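```bash
python3 - <<'E'
from meas import *
for p in [(403,163),(331,113),(349,246)]: print(w2t(ground('top',raw([p]),18)[0]))
print('bay edges', [w2t(ground('top',raw([p]),16)[0]).round(1) for p in [(214,116),(238,272),(54,127),(90,458)]])
E
python3 -m handwheel '{"gripper":[0.5,0.5,0.5,0.5,0.5],"offset":[[4,1,0],[10,1,0],[16,1,0],[20,1,0],[23,1,0]],"rot":[[0,0,0],[0,0,0],[0,0,0],[0,0,0],[0,0,0]]}'
python3 -m handwheel '{"gripper":[0.5,0.5],"offset":[[0,0,0],[0,0,0]],"rot":[[0,0,0],[0,0,0]]}'
python3 - <<'E'
from meas import *
s=t2w([53,-84])
plan([*s,-10.4],8.2); print('local',w2t(state()['ee_pos'][:2]))
E
```

```text
[ 57.06975858 -10.01644164]
[95.61572196 32.65155661]
[ 7.24032244 31.54812754]
bay edges [array([103.4, 109. ]), array([ -0.7, 105.3]), array([109.1, 214.3]), array([-109.2,  214.6])]
time_s: 22.85
ee_pos: [643.0, -97.6, -4.1]
ee_rot: [-102.2, 90.0, 176.0]
force: [0.7, 0.2, -0.7]
gripper_width: 45.6
time_s: 23.02
ee_pos: [643.2, -97.7, -3.7]
ee_rot: [-93.1, 90.0, -174.8]
force: [1.0, 0.1, -0.2]
gripper_width: 45.9
t 23.02 p [643.2 -97.7  -3.7] w 45.9 F [ 1.   0.1 -0.2] q [-10.  35.  93.  -0.  52. -18.]
jaw yaw 8.2 toolz [ 0.14 -0.99 -0.  ]
offset [ 6.7 -1.6 -0. ] rot [ 0. -0.  0.]
local [ 54.57849078 -84.02619959]
```

```bash
python3 -m handwheel '{"gripper":[0.5,0.5,0.5,0.5,0.5],"offset":[[3,-1.6,0],[6,-1.6,0],[6.5,-1.6,0],[6.5,-1.6,0],[6.5,-1.6,-2]],"rot":[[0,0,0],[0,0,0],[0,0,0],[0,0,0],[0,0,0]]}'
python3 -m handwheel '{"gripper":[0.5,0.5,0.5,0.5,0.5],"offset":[[0,0,-5],[0,0,-10],[0,0,-15],[0,0,-20],[0,0,-25]],"rot":[[0,0,0],[0,0,0],[0,0,0],[0,0,0],[0,0,0]]}'
python3 -m handwheel '{"gripper":[0.5,0.5,0.5,0.5,0.5],"offset":[[0,0,-5],[0,0,-10],[0,0,-15],[0,0,-20],[0,0,-25]],"rot":[[0,0,0],[0,0,0],[0,0,0],[0,0,0],[0,0,0]]}'
python3 -m handwheel '{"gripper":[0.5,0.5,0.5,0.5,0.5],"offset":[[0,0,-5],[0,0,-10],[0,0,-15],[0,0,-20],[0,0,-25]],"rot":[[0,0,0],[0,0,0],[0,0,0],[0,0,0],[0,0,0]]}'
python3 - <<'E'
from meas import *
s=t2w([53,100])
plan([*s,-10.4],8.2); print('local',w2t(state()['ee_pos'][:2]))
im=grab_frame('scene'); crop('scene',im,(170,140,310,260),5,'pics/s23.png')
im=grab_frame('top'); crop('top',im,(195,130,355,230),5,'pics/t23.png')
E
```

```text
time_s: 23.43
ee_pos: [641.5, -96.2, -10.0]
ee_rot: [33.6, 90.0, -48.2]
force: [0.5, -0.1, -0.5]
gripper_width: 46.0
time_s: 23.85
ee_pos: [637.9, -70.7, -9.8]
ee_rot: [30.2, 90.0, -51.6]
force: [0.2, -1.7, 1.1]
gripper_width: 45.6
time_s: 24.27
ee_pos: [634.3, -46.0, -9.9]
ee_rot: [41.9, 90.0, -39.9]
force: [0.4, -1.3, 0.5]
gripper_width: 45.5
time_s: 24.68
ee_pos: [630.7, -21.3, -9.9]
ee_rot: [43.2, 90.0, -38.6]
force: [0.5, -2.3, 1.2]
gripper_width: 45.4
t 24.68 p [630.7 -21.3  -9.9] w 45.4 F [ 0.5 -2.3  1.2] q [ -3.  34.  96.  -0.  50. -11.]
jaw yaw 8.2 toolz [ 0.14 -0.99  0.  ]
offset [ 5.000e-01 -1.000e-01 -1.066e+02] rot [ 0.  0. -0.]
local [53.15009627 -6.63320466]
```

View pics/s23.png

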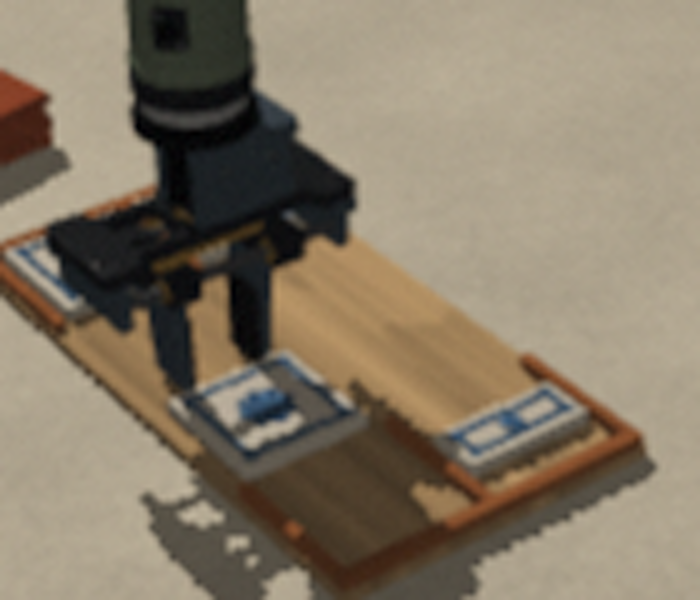

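View pics/t23.png

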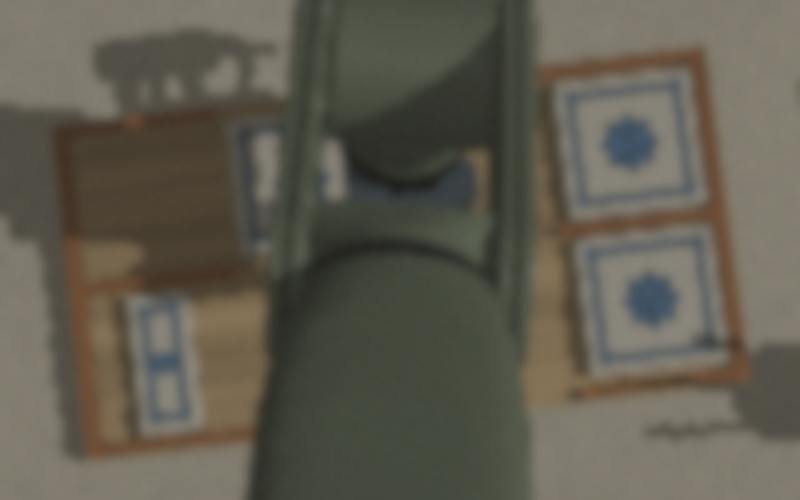

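The tile's leading edge is at the bay mouth, about 2 mm towards +x but within the clearance. I'll keep pushing with a slight −x drift.

```bash
python3 -m handwheel '{"gripper":[0.5,0.5,0.5,0.5,0.5],"offset":[[0,-0.3,-4],[0,-0.6,-8],[0,-1,-12],[0,-1.3,-16],[0,-1.6,-20]],"rot":[[0,0,0],[0,0,0],[0,0,0],[0,0,0],[0,0,0]]}'
python3 -m handwheel '{"gripper":[0.5,0.5,0.5,0.5,0.5],"offset":[[0,0,-4],[0,0,-8],[0,0,-12],[0,0,-16],[0,0,-20]],"rot":[[0,0,0],[0,0,0],[0,0,0],[0,0,0],[0,0,0]]}'
python3 - <<'E'
from meas import *
s=t2w([53,100])
plan([*s,-10.4],8.2); print('local',w2t(state()['ee_pos'][:2]))
im=grab_frame('scene'); crop('scene',im,(170,140,310,260),5,'pics/s24.png')
im=grab_frame('top'); crop('top',im,(195,130,355,230),5,'pics/t24.png')
E
```

```text
time_s: 25.2
ee_pos: [626.1, -1.8, -10.1]
ee_rot: [-90.8, 90.0, -172.6]
force: [0.0, -0.8, -0.4]
gripper_width: 45.5
time_s: 25.62
ee_pos: [623.3, 18.1, -10.1]
ee_rot: [-91.7, 90.0, -173.5]
force: [0.6, -0.5, -1.1]
gripper_width: 45.5
t 25.62 p [623.3  18.1 -10.1] w 45.5 F [ 0.6 -0.5 -1.1] q [ 1. 33. 97. -0. 50. -8.]
jaw yaw 8.2 toolz [ 0.14 -0.99 -0.  ]
offset [  0.3   1.7 -66.6] rot [ 0. -0.  0.]
local [51.3631207  33.44009453]
```

View pics/s24.png

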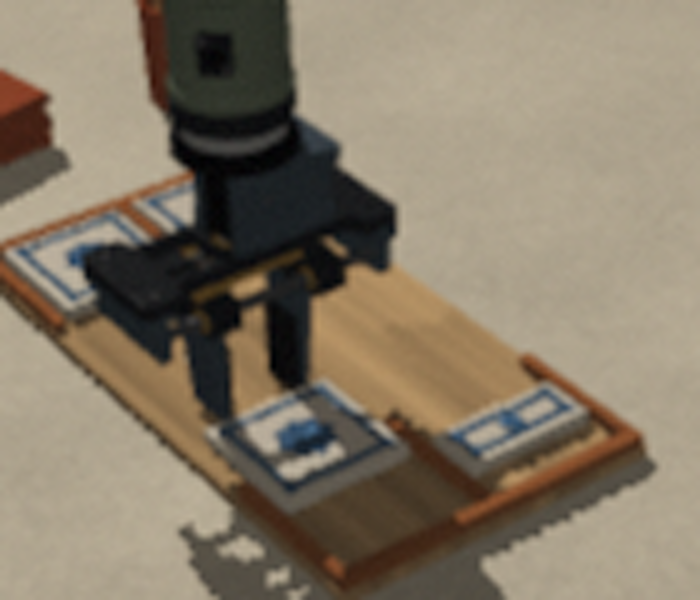

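View pics/t24.png

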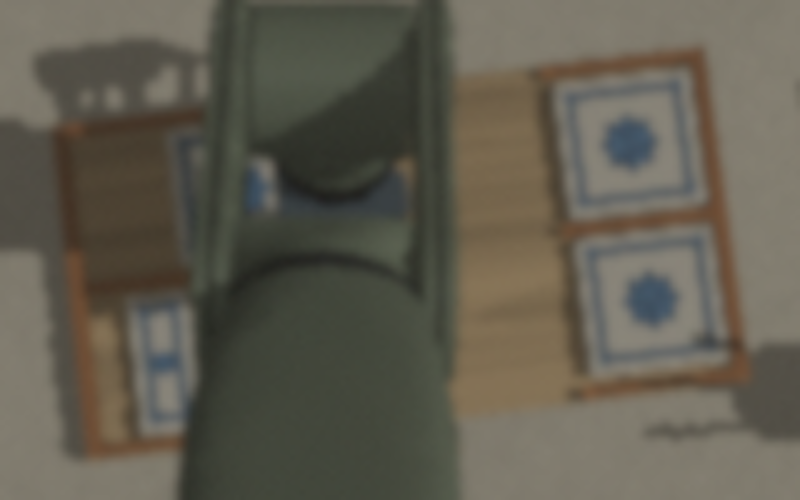

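The tile is inside the bay and running smoothly.

```bash
python3 -m handwheel '{"gripper":[0.5,0.5,0.5,0.5,0.5],"offset":[[0,0,-5],[0,0,-10],[0,0,-15],[0,0,-20],[0,0,-25]],"rot":[[0,0,0],[0,0,0],[0,0,0],[0,0,0],[0,0,0]]}'
python3 -m handwheel '{"gripper":[0.5,0.5,0.5,0.5,0.5],"offset":[[0,0,-5],[0,0,-10],[0,0,-15],[0,0,-20],[0,0,-25]],"rot":[[0,0,0],[0,0,0],[0,0,0],[0,0,0],[0,0,0]]}'
python3 -m handwheel '{"gripper":[0.5,0.5,0.5,0.5,0.5],"offset":[[0,0,-2],[0,0,-4],[0,0,-6],[0,0,-8],[0,0,-10]],"rot":[[0,0,0],[0,0,0],[0,0,0],[0,0,0],[0,0,0]]}'
```

```text
time_s: 26.13
ee_pos: [619.7, 42.9, -10.0]
ee_rot: [-49.9, 90.0, -131.6]
force: [0.2, -1.3, -0.5]
gripper_width: 45.9
time_s: 26.55
ee_pos: [616.2, 67.7, -10.0]
ee_rot: [-21.7, 90.0, -103.4]
force: [0.3, -1.7, -0.4]
gripper_width: 45.9
time_s: 26.97
ee_pos: [614.8, 77.1, -10.0]
ee_rot: [-10.4, 90.0, -92.2]
force: [-0.9, -1.5, -0.1]
gripper_width: 45.4
```

```bash
python3 - <<'E'
from meas import *
s=t2w([51.4,100])
plan([*s,-10.4],8.2); print('local',w2t(state()['ee_pos'][:2]))
im=grab_frame('scene'); crop('scene',im,(190,160,310,260),6,'pics/s25.png')
E
```

```text
t 26.97 p [614.8  77.1 -10. ] w 45.4 F [-0.9 -1.5 -0.1] q [ 6. 33. 98. -0. 49. -2.]
jaw yaw 8.2 toolz [ 0.14 -0.99  0.  ]
offset [ 0.4 -0.  -7. ] rot [-0.  0.  0.]
local [51.44628801 92.99451442]
```

View pics/s25.png

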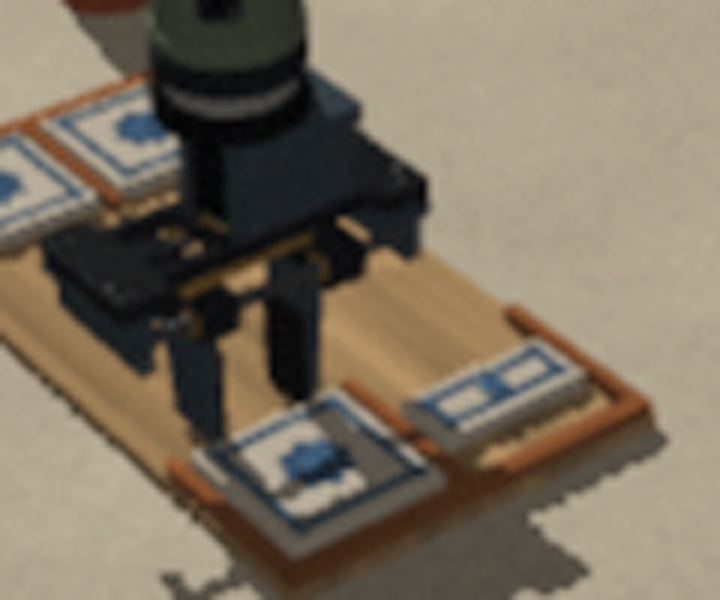

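Now slowly, until it meets the stop.

```bash
python3 -m handwheel '{"gripper":[0.5,0.5,0.5,0.5],"offset":[[0,0,-1],[0,0,-2],[0,0,-3],[0,0,-4]],"rot":[[0,0,0],[0,0,0],[0,0,0],[0,0,0]]}'
```

```text
time_s: 27.35
ee_pos: [614.3, 81.0, -10.0]
ee_rot: [29.7, 90.0, -52.1]
force: [-0.3, -0.7, -1.1]
gripper_width: 45.4
```

```bash
python3 -m handwheel '{"gripper":[0.5,0.5,0.5],"offset":[[0,0,-1],[0,0,-2],[0,0,-2]],"rot":[[0,0,0],[0,0,0],[0,0,0]]}'
```

```text
time_s: 27.6
ee_pos: [614.1, 82.6, -10.0]
ee_rot: [11.9, 89.9, -69.9]
force: [0.6, -3.0, -1.0]
gripper_width: 45.5
```

```bash
python3 -m handwheel '{"gripper":[0.5,0.5,0.5],"offset":[[0,0,-1],[0,0,-2],[0,0,-2]],"rot":[[0,0,0],[0,0,0],[0,0,0]]}'
```

```text
time_s: 27.85
ee_pos: [614.2, 82.7, -9.9]
ee_rot: [4.0, 89.8, -77.7]
force: [1.0, -9.7, -0.1]
gripper_width: 45.7
```

It stopped hard at 82.7 mm, close to the predicted stop, with 10 N on it. I'll back off, lift and look.

```bash
python3 -m handwheel '{"gripper":[0.5,0.5,0.5,0.5,0.5],"offset":[[0,0,3],[0,0,8],[0,0,14],[-15,0,18],[-40,0,18]],"rot":[[0,0,0],[0,0,0],[0,0,0],[0,0,0],[0,0,0]]}'
python3 -m handwheel '{"gripper":[0.5,0.5,0.5,0.5,0.5],"offset":[[-30,0,20],[-60,0,60],[-90,0,100],[-110,0,140],[-110,0,180]],"rot":[[0,0,0],[0,0,0],[0,0,0],[0,0,0],[0,0,0]]}'
python3 -m handwheel '{"gripper":[0.5,0.5,0.5,0.5,0.5],"offset":[[0,0,40],[0,0,80],[0,0,120],[0,0,150],[0,0,150]],"rot":[[0,0,0],[0,0,0],[0,0,0],[0,0,0],[0,0,0]]}'
python3 - <<'E'
from meas import *
im=grab_frame('scene'); crop('scene',im,(190,160,310,260),6,'pics/s26.png')
im=grab_frame('top'); crop('top',im,(195,130,355,230),5,'pics/t26.png'); cv2.imwrite('pics/t26f.png',im[:,:,::-1])
E
```

```text
time_s: 28.27
ee_pos: [614.0, 66.2, 27.8]
ee_rot: [-95.5, 89.6, -177.3]
force: [0.3, 0.3, 1.1]
gripper_width: 45.6
time_s: 28.68
ee_pos: [641.6, -96.1, 141.7]
ee_rot: [82.4, 89.6, 0.7]
force: [1.0, 0.6, -0.1]
gripper_width: 45.8
time_s: 29.1
ee_pos: [661.2, -250.2, 136.7]
ee_rot: [11.0, 89.8, -71.1]
force: [-0.1, 0.5, -0.0]
gripper_width: 45.5
```

View pics/s26.png

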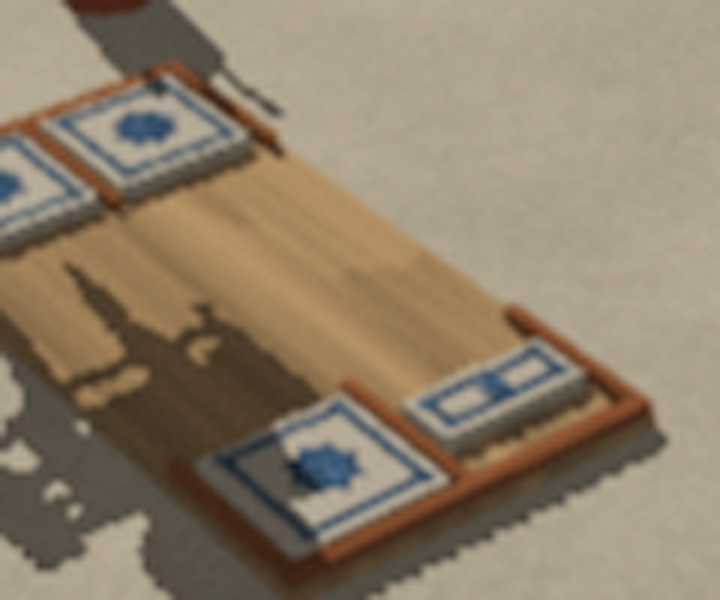

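View pics/t26.png

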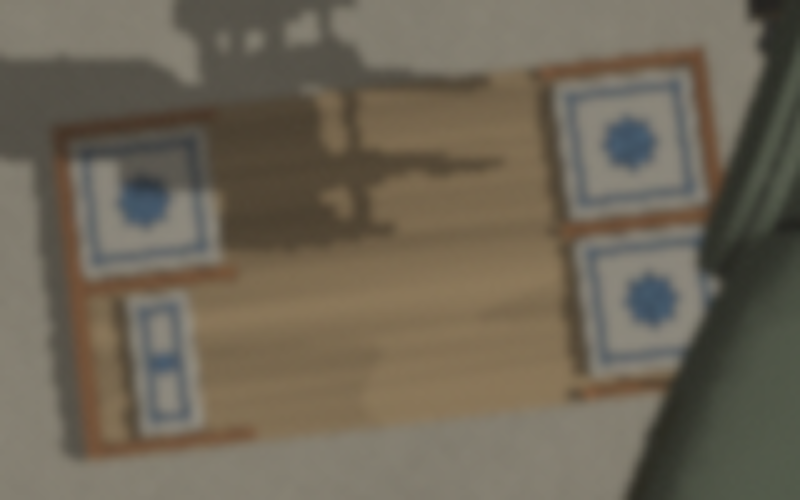

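View pics/t26f.png

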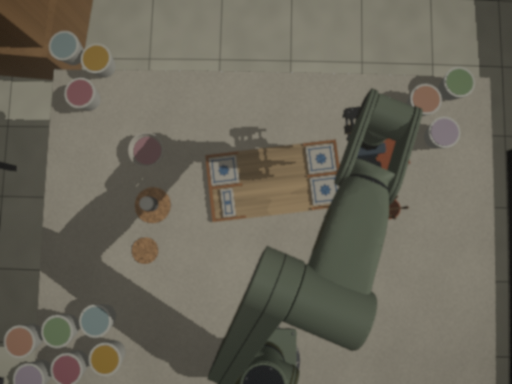

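```bash
python3 - <<'E'
from meas import *
a=ground('top',raw([(144,202)]),18)[0]; b=ground('scene',raw([(329,466)],(190,160),6),18)[0]
L=ground('top',raw([(70,141),(207,125),(222,260),(84,279)]),18)
l,r=fit(np.array([[45,45],[45,-45],[-45,-45],[-45,45]]),L)
print(w2t(a),w2t(b),w2t(l[:2]),np.degrees(l[2]))
print(state()['force'],state()['time_s'])
print(job_done())
E
```

```text
[ 52.21325598 160.87927637] [ 48.94994529 158.71177077] [ 52.7137863  159.71679318] 8.13434677214162
[-0.72039099  0.61153139  0.14042534] 29.2
the job is handed in; nothing more can be done
None
```

The job is handed in at about 29 s of the 69 s allowed. The hand-in reported no verdict.

**Pot:** I gripped it by its body, lifted it out of the +x/+y bay and lowered it onto the larger cork mat. It stands upright, about 3.5 mm from the mat's centre. The force reading showed the touchdown before I released it.

**Loose tile:** I squared it up with a two-finger push in tray +x, then pushed it in +y, flat on the tray, until it met the end stop (about 10 N).
- **Top view:** the last checks put its centre at tray (52–53, 160–161) mm, against a target of (53, 161) mm. It is turned 8.1°, matching the tray's 8.2°.
- **Scene camera:** this one disagreed a little, reading (49, 159) mm, which would still be inside the 7 mm limit.

**Other things:** the set tiles and border tile look unmoved in the last pictures, and nothing else was touched. I compared them by eye rather than measuring. The arm partly hid the stack and the mug in that last view.

**Finger tips:** they met the tray floor about 21 mm before the stated TCP said they should. This had three effects:
- My first grip caught only the pot's cap, so I re-gripped lower on the body.
- While finding the floor, I pressed on the bare tray with up to about 45 N vertically at the finger tips before backing off. I sent several moves without stopping when the force rose. The 40 N limit is worded for the arm and gripper body, and the wrist limit is 120 N, so I believe this is allowed, but I couldn't confirm it.
- I pushed the tile at a TCP height of about -10 mm.

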